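Put together a copper spice tower

TASK

Put the spice tower together on the round wooden stand, from the bottom up and one piece at a time: the wide copper tier centred on the green pad, then the brass tier into its mouth, then the silver-grey tin tier into the brass one, and last the copper lid with the wooden knob. Each piece must sit upright and fully home on the one below, let go before you fetch the next. Leave the jar, hammer and brush where they are.

Things in the scene. Friction and masses are not known exactly. Their poses are not given: they have to be found in the camera images.
- stand_top (a point): Fixed round stand where the tower is built: pale wooden disc 110 mm across with a round green pad 84 mm across, flat top 12 mm above the bench. This point: centre of the green pad's top surface. z up.
- copper_tier_mid (a point): Copper-red tier, the widest: plain round open cup, 66 mm outside diameter, straight wall 5 mm thick, 48 mm tall, flat underside, mouth 56 mm across and 42 mm deep. Loose, upright, about 180 g. This point: on its axis half-way up, 24 mm above its underside and 24 mm below its rim. z is its axis, up.
- brass_tier_mid (a point): Yellow brass tier, loose, 180 g: open cup, straight wall 62 mm outside, 48 mm tall, 5 mm thick, mouth 52 mm; under it a foot 46 mm across, 8 mm deep, that enters the copper tier's mouth till the wall's lower edge rests on the rim. This point: on the axis (z, up) half-way up the wall, 24 mm below rim, 32 mm above the foot's underside; seated, 48 mm above the copper tier's point
- tin_tier_mid (a point): Silver-grey tin tier, narrowest cup, loose, 180 g: open cup, straight wall 58 mm outside, 48 mm tall, 5 mm thick, mouth 48 mm; under it a foot 42 mm across, 8 mm deep, that enters the brass tier's mouth till the wall's lower edge rests on the rim. This point: on the axis (z, up) half-way up the wall, 24 mm below rim, 32 mm above the foot's underside; seated, 48 mm above the brass tier's point
- lid_knob (a point): Lid, loose, 90 g: copper disc 56 mm across, 6 mm thick, with upright pale wooden knob (22 mm diameter, 32 mm tall); under it a plug 38 mm across, 8 mm deep, that enters the tin tier's mouth till the disc rests on the rim. This point: on the axis (z, up) in the knob, where to grip: 10 mm below its top, 22 above the disc, 36 above the plug's underside; seated, 52 mm above the tin tier's point
- jar_mid (a point): Bystander, leave alone: small white jar with black cap, 52 mm across, 60 mm tall, standing loose among the pieces. This point: its centre, half-way up.
- hammer_grip (a point): Bystander, leave alone: hammer, 260 mm long, lying loose at the left of the bench. This point: on its handle; its x axis runs from handle to head.
- brush_grip (a point): Bystander, leave alone: brush, 200 mm long, lying loose at the right of the bench. This point: on its handle; its x axis runs from handle to bristles.
Not all that is in view belongs to the job. Of the things shaped like the part that bears stand_top, the wooden one is meant.

How it is judged (in metres and radians):
On the way, in this order (a step that is already met when the one before it is completed fails the run):
1. the copper tier stands centred on the stand's green pad, let go (horizontal distance between copper_tier_mid and stand_top below 0.012 m and z of copper_tier_mid in the frame of stand_top between 0.02 and 0.028 m and angle between copper_tier_mid's own z axis and vertical below 0.1 rad and contact force between the fingers and copper_tier below 0.05 N and linear speed of copper_tier below 0.02 m/s and angular speed of copper_tier below 0.2 rad/s), for 0.2 s.
2. the brass tier is seated in the copper tier, let go (horizontal distance between copper_tier_mid and stand_top below 0.012 m and z of copper_tier_mid in the frame of stand_top between 0.02 and 0.028 m and angle between each of copper_tier_mid, brass_tier_mid's own z axis and vertical below 0.1 rad and horizontal distance between brass_tier_mid and copper_tier_mid below 0.008 m and z of brass_tier_mid in the frame of copper_tier_mid between 0.044 and 0.052 m and contact force between the fingers and brass_tier below 0.05 N and linear speed of brass_tier below 0.02 m/s and angular speed of brass_tier below 0.2 rad/s), for 0.2 s.
3. the tin tier is seated in the brass tier, let go (horizontal distance between copper_tier_mid and stand_top below 0.012 m and z of copper_tier_mid in the frame of stand_top between 0.02 and 0.028 m and angle between each of copper_tier_mid, brass_tier_mid, tin_tier_mid's own z axis and vertical below 0.1 rad and horizontal distance between brass_tier_mid and copper_tier_mid below 0.008 m and z of brass_tier_mid in the frame of copper_tier_mid between 0.044 and 0.052 m and horizontal distance between tin_tier_mid and brass_tier_mid below 0.008 m and z of tin_tier_mid in the frame of brass_tier_mid between 0.044 and 0.052 m and contact force between the fingers and tin_tier below 0.05 N and linear speed of tin_tier below 0.02 m/s and angular speed of tin_tier below 0.2 rad/s), for 0.2 s.
4. the lid is seated on the tin tier, let go (horizontal distance between copper_tier_mid and stand_top below 0.012 m and z of copper_tier_mid in the frame of stand_top between 0.02 and 0.028 m and angle between each of copper_tier_mid, brass_tier_mid, tin_tier_mid, lid_knob's own z axis and vertical below 0.1 rad and horizontal distance between brass_tier_mid and copper_tier_mid below 0.008 m and z of brass_tier_mid in the frame of copper_tier_mid between 0.044 and 0.052 m and horizontal distance between tin_tier_mid and brass_tier_mid below 0.008 m and z of tin_tier_mid in the frame of brass_tier_mid between 0.044 and 0.052 m and horizontal distance between lid_knob and tin_tier_mid below 0.008 m and z of lid_knob in the frame of tin_tier_mid between 0.048 and 0.056 m and contact force between the fingers and lid below 0.05 N and linear speed of lid below 0.02 m/s and angular speed of lid below 0.2 rad/s), for 0.2 s.
At the end, for the whole second after the job is handed in: Copper tier on the stand within 12 mm of the pad's centre; brass tier in it, tin tier in that and lid on top each within 8 mm of the axis of the piece below and 4 mm of seated height; all upright within 0.1 rad, at rest, released (all of step 4 and contact force between the fingers and copper_tier below 0.05 N and linear speed of each of copper_tier, brass_tier, tin_tier below 0.02 m/s and angular speed of each of copper_tier, brass_tier, tin_tier below 0.2 rad/s and contact force between the fingers and brass_tier below 0.05 N and contact force between the fingers and tin_tier below 0.05 N); the robot touches nothing.
It fails at once if the jar is shifted or knocked over (moved more than 20 mm) (distance of jar_mid from where it was at the start of the episode above 0.02 m).
It fails at once if the hammer is disturbed (moved more than 20 mm) (distance of hammer_grip from where it was at the start of the episode above 0.02 m).
It fails at once if the brush is disturbed (moved more than 20 mm) (distance of brush_grip from where it was at the start of the episode above 0.02 m).
It also fails if it takes over 122 s, if anything falls off the work surface, if the arm or the gripper's body presses on something with over 40 N, if the wrist force passes 120 N, or if a joint passes its speed limit or range.

ROBOT

A 6-joint arm with a two-finger parallel gripper is mounted at the origin on the work surface. World frame = base frame: x ahead of the robot, y to its left, z up, the work surface at z = 0. Lengths are in mm, angles in degrees, forces in N, time in s.
With the tool pointing down it reaches from about 375 to 900 mm from the base axis. Payload 3.1 kg.
Tool frame: the origin (TCP) lies on the centre line of the jaws, within the pads' length; the fingertips stand 19 mm ahead of it and the grasp point (between the pads) is the TCP (ctrl.nose_length is the distance from the TCP to the fingertips, in mm); x points along the fingers, y is the direction in which the jaws open and shut, and the axes are right-handed (so a half turn about x gives the same grasp; the last joint's range is limited). The gripper opens to 85 mm and grips with 20 to 120 N. Pads are 22 mm wide; open, the fingers measure 114 mm over their backs; the gripper's body (76 mm by 85 mm) begins 54 mm behind the grasp point. The pads swing forward as they close: fully open they stand 13 mm farther back than shut.
Start: joints at [54.574, 30.224, 82.088, -0, 67.689, -10.227], TCP at [266.057, 565.518, 250.31] pointing down, gripper open.
Joint ranges: [-176.69, 176.69], [-43.24, 126.21], [12.49, 139.97], [-82, 262], [0, 151.66], [-163.58, 163.58]. Speed limits (degrees/s): [159.86, 159.86, 180, 180, 180, 180].

INTERFACE

Orientations are given as a 3x3 rotation matrix whose columns are the frame's x, y, z axes.
In Python, from plant import ctrl gives the robot as it stands. The module is installed in compiled form; this text tells all that it offers.
- The arm moves only by the tool arm_command, never from a script. Its argument "moves" is a list of rows, each an object with "claw": the opening in per cent of the stroke, from 0 (shut) to 100 (fully open); "delta_pos": the shift along the tool's x, y, z in mm, a list of three; "delta_rot": the turn, a rotation vector about the tool's x, y, z in rad, a list of three. In form: [{"claw": claw, "delta_pos": [tx, ty, tz], "delta_rot": [ax, ay, az]}, ...]. A call has 1 to 5 rows; each row shifts and turns the commanded pose from where the row before left it, along the tool's axes as they then stand; what a row does not reach is not made up. A row lasts 1/8 s, in which the tool goes at most 62.5 mm and 10.7 degrees, less where a joint would pass 70% of its speed; a pose out of reach is approached as far as the arm can. A call with a gripper value outside its range is refused whole. The fingers move at their own pace and stop on an object; "squeeze" is the grip in N (left out, the last holds). Time passes only in rows, so rows that do not move let the fingers close. It gives the time, the measured TCP pose, the force and the opening at its end, in the units of the state.
- ctrl.read_state(): the state, without advancing time (a new reading comes with each control period).
- ctrl.get_image(name): name is "scene" or "top" or "wrist"; returns a dict with "img" (400x640x3 uint8, red, green, blue), "depth" (400x640 float32, mm along the optical axis (not along the pixel's ray), 0 where there is no reading), "fx", "fy", "cx", "cy" (pixels), "R" (3x3) and "t" (3): a world point X has camera coordinates R X + t. Camera axes: x right, y down, z forward; pixel columns grow to the right and rows downward; lengths in mm; the calibration is good to about 2 mm. A picture is of the moment at which its call begins.
- ctrl.job_done(): hands the job in, once; it reports no verdict.
The state is a dict: "clock": time; "joint_positions": joint angles; "dq": joint speeds; "joint_efforts": joint torques, N m; "position": TCP position; "tcp_rot": TCP orientation; "contact_force": force on the tool from outside, world axes, zero at the start; "moment": the same for the moment, N m; "finger_gap": opening from 0.0 (shut) to 1.0 (fully open).
Only numpy, scipy, OpenCV 4.12 (cv2) and the standard library are available. Lean on these libraries where they do the work, as an engineer would, in place of code of your own. Each camera call takes 0.05 s, during which the arm holds its last target.

## Working session

There is one attempt and no reset: what is moved stays moved. The work goes in short steps, Python scripts to look and compute and a tool call to move; the robot and the scene stay as the last step left them, time stands still between calls to the robot, and variables do not carry over. Pictures are saved under pics/ and viewed, and the job is handed in when it is done.

Besides the shell and the picture viewer there is one more tool, called after "Request:" by a JSON object that holds its "method" and its "body". arm_command: Moves the arm, as the interface text tells. Its arguments: {"type":"object","properties":{"moves":{"type":"array","items":{"type":"object","properties":{"claw":{"type":"number"},"delta_pos":{"type":"array","items":{"type":"number"}},"delta_rot":{"type":"array","items":{"type":"number"}}}}},"squeeze":{"type":"number"}},"required":["moves"]}

```bash
mkdir -p pics
cat > h.py <<'E'
import numpy as np, cv2
from plant import ctrl
def shot(n,f):
    d=ctrl.get_image(n); cv2.imwrite('pics/'+f,cv2.cvtColor(d['img'],cv2.COLOR_RGB2BGR)); np.savez('pics/'+f[:-4]+'.npz',**d); return d
def world(d,u,v,z=None):
    R,t=np.array(d['R']),np.array(d['t']); c=-R.T@t
    r=R.T@np.array([(u-d['cx'])/d['fx'],(v-d['cy'])/d['fy'],1.])
    if z is None:
        return c+r*float(d['depth'][int(round(v)),int(round(u))])
    return c+r*(z-c[2])/r[2]
def cloud(d):
    R,t=np.array(d['R']),np.array(d['t']); v,u=np.mgrid[:400,:640]
    Z=d['depth']; P=np.stack([(u-d['cx'])/d['fx']*Z,(v-d['cy'])/d['fy']*Z,Z],-1)
    W=(P-t)@R; W[Z==0]=np.nan; return W
E
python3 - <<'E'
from h import *
for n in('scene','top','wrist'):
    d=shot(n,n+'0.png'); R=np.array(d['R']);print(n,d['fx'],d['cx'],d['cy'],(-R.T@np.array(d['t'])).round(),R.round(2).tolist())
s=ctrl.read_state();print(s)
E
```

```text
scene 408.3547444155735 316.1484728762698 192.31537262036244 [1284. -339.  935.] [[0.46, 0.89, -0.02], [0.66, -0.35, -0.66], [-0.59, 0.29, -0.75]]
top 457.8724962204213 321.4488483951701 198.99260898236682 [ 411.   10. 1395.] [[-0.01, -1.0, 0.02], [-0.99, 0.0, -0.12], [0.12, -0.02, -0.99]]
wrist 344.34309418568927 315.9811463422394 198.14024329188442 [193. 600. 374.] [[0.43, 0.9, -0.0], [0.86, -0.4, 0.32], [0.29, -0.14, -0.95]]
{'clock': 0.15, 'joint_positions': array([ 5.45729780e+01,  3.02673674e+01,  8.21386008e+01,  1.45673299e-03,
        6.76904356e+01, -1.02266675e+01]), 'dq': array([ 0.09668589,  0.01526204, -0.27202163,  0.06727043,  0.02189709,
       -0.04543065]), 'joint_efforts': array([ 1.39758227e-03, -4.42741191e+01, -1.78277940e+01, -2.25281301e-04,
        5.64314862e-03,  3.81083726e-05]), 'position': array([265.7757007 , 565.11045623, 249.55669607]), 'tcp_rot': array([[-9.94490454e-04,  4.25792819e-01,  9.04820140e-01],
       [-1.35740926e-03,  9.04819179e-01, -4.25793859e-01],
       [-9.99998584e-01, -1.65165917e-03, -3.21858920e-04]]), 'contact_force': array([-0.18393698, -0.2630583 ,  0.40280414]), 'moment': array([ 0.01267978, -0.0013848 ,  0.0275925 ]), 'finger_gap': 0.9996845789996853}
```

View pics/scene0.png

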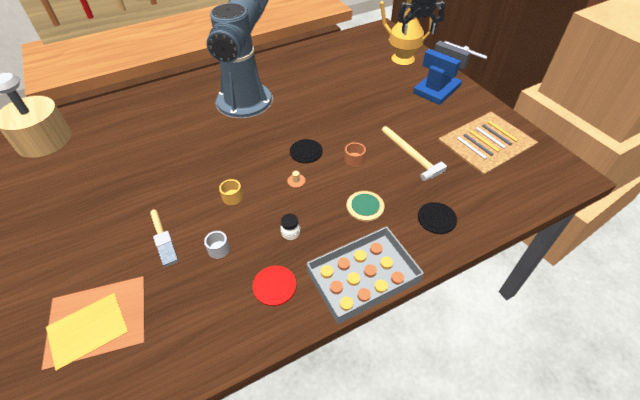

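View pics/top0.png

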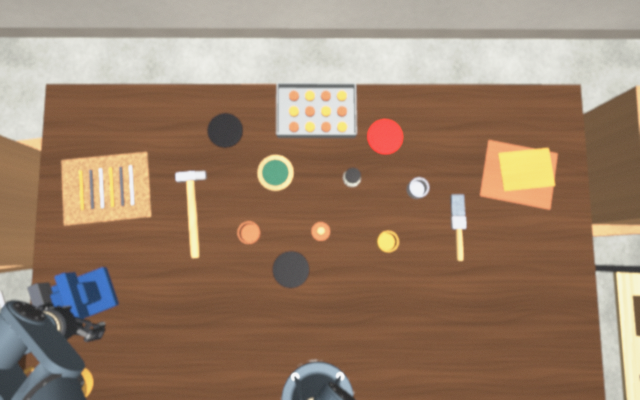

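View pics/wrist0.png

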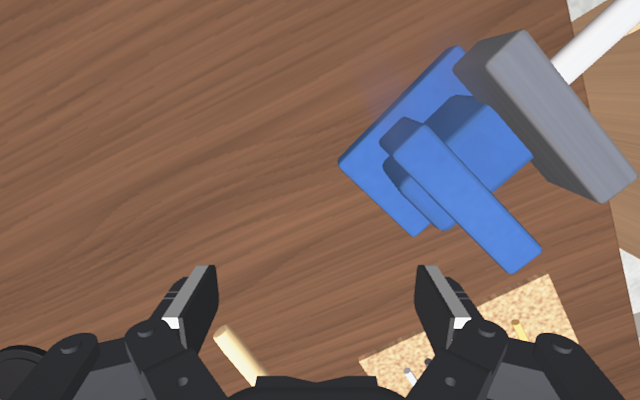

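The top view shows the stand at (276,173), copper at (248,233), lid at (320,231), brass at (388,241), tin at (419,188), jar at (352,178), hammer near x=193 and brush near x=459. The scene view agrees. I'll measure next.

Run:
```python
from h import *
for n,boxes in (('top',dict(pad=(276,173,24,12),cop=(248,233,18,48),lid=(320,231,18,14),brass=(388,241,18,56),tin=(419,188,18,56),jar=(352,178,16,60))),
                ('scene',dict(pad=(366,206,24,12),cop=(355,154,18,48),lid=(296,180,18,14),brass=(231,192,18,56),tin=(217,245,18,56),jar=(290,227,18,60)))):
    d=dict(np.load(f'pics/{n}0.npz')); W=cloud(d)
    for k,(u,v,r,h) in boxes.items():
        w=W[v-r:v+r,u-r:u+r].reshape(-1,3); 
        m=(w[:,2]>h-6)&(w[:,2]<h+8); p=w[m]
        if k=='pad':
            hsv=cv2.cvtColor(d['img'][v-r:v+r,u-r:u+r],cv2.COLOR_RGB2HSV); g=cv2.inRange(hsv,(50,80,30),(95,255,255))
            vs,us=np.nonzero(g); print(n,'pad', world(d,us.mean()+u-r,vs.mean()+v-r,12).round(1), len(us))
        if len(p)>3:
            (c,rad)=cv2.minEnclosingCircle(p[:,:2].astype(np.float32)); print(n,k,len(p),np.round(c,1),round(rad,1),'mid',((p.max(0)+p.min(0))/2).round(1),'z',np.nanpercentile(p[:,2],[5,50,95]).round(1))
```

```text
top pad [665.6 126.5  12. ] 443
top pad 983 [662.8 123.4] 91.3 mid [665.9 126.3  12.9] z [ 6.9 11.3 16.2]
top cop 119 [481.8 200.2] 32.9 mid [482.6 200.7  48.3] z [43.4 48.2 53.2]
top lid 228 [485.7 -13. ] 58.8 mid [489.7  -4.8  14.9] z [ 9.4 14.6 19. ]
top brass 114 [ 453.9 -208.7] 31.2 mid [ 453.7 -208.2   56.8] z [51.4 55.9 60.7]
top tin 100 [ 613.3 -304.1] 29.3 mid [ 613.3 -303.8   55.9] z [51.2 55.6 60.7]
top jar 188 [ 649.3 -108.4] 23.5 mid [ 649.1 -107.8   60.6] z [56.  60.1 63.8]
scene pad [666.4 126.7  12. ] 453
scene pad 870 [650.  135.4] 75.6 mid [648.7 128.3  11.8] z [ 7.8 11.4 14.6]
scene cop 113 [483.7 200.7] 33.6 mid [483.9 201.1  47.2] z [42.5 47.3 50.7]
scene lid 157 [468.   13.6] 58.9 mid [467.1   7.6  14.5] z [10.3 14.1 18.3]
scene brass 125 [ 455.3 -205.9] 33.2 mid [ 455.3 -207.8   54.7] z [50.5 55.  58.1]
scene tin 146 [ 615.  -303.7] 29.3 mid [ 615.1 -303.3   55.3] z [50.7 54.9 58.2]
scene jar 203 [ 650.4 -107.3] 24.0 mid [ 650.  -106.6   60. ] z [56.5 60.  62.6]
```

```bash
cat >> h.py <<'E'
def go(x,y,z):
    s=ctrl.read_state(); R=s['tcp_rot']; d=R.T@(np.array([x,y,z])-s['position'])
    print('pos',s['position'].round(1),'tool delta',d.round(1),'gap',round(s['finger_gap']*85,1),'F',s['contact_force'].round(1),'down',R[:,0].round(3),'t',s['clock'])
E
python3 -c "
from h import *
go(482.8,200.6,150)"
```

```text
pos [265.8 565.1 249.6] tool delta [  99.8 -237.2  351.6] gap 85.0 F [-0.2 -0.3  0.4] down [-0.001 -0.001 -1.   ] t 0.15
```

Request:
{"method": "arm_command", "body": {"moves": [{"claw":100,"delta_pos":[0,-26,39],"delta_rot":[0,0,0]},{"claw":100,"delta_pos":[0,-26,39],"delta_rot":[0,0,0]},{"claw":100,"delta_pos":[0,-26,39],"delta_rot":[0,0,0]},{"claw":100,"delta_pos":[10,-26,39],"delta_rot":[0,0,0]},{"claw":100,"delta_pos":[10,-26,39],"delta_rot":[0,0,0]}], "squeeze": 40}}

```text
clock: 0.78
position: [387.7, 363.6, 230.1]
tcp_rot: [[0.0, 0.425, 0.905], [0.0, 0.905, -0.425], [-1.0, 0.0, 0.0]]
contact_force: [0.1, 0.4, 0.7]
finger_gap: 1.004
```

Request:
{"method": "arm_command", "body": {"moves": [{"claw":100,"delta_pos":[20,-27,39],"delta_rot":[0,0,0]},{"claw":100,"delta_pos":[20,-27,39],"delta_rot":[0,0,0]},{"claw":100,"delta_pos":[20,-27,39],"delta_rot":[0,0,0]},{"claw":100,"delta_pos":[20,-26,39],"delta_rot":[0,0,0]},{"claw":100,"delta_pos":[0,0,0],"delta_rot":[0,0,0]}]}}

```text
clock: 1.4
position: [483.8, 198.9, 148.8]
tcp_rot: [[-0.002, 0.43, 0.903], [-0.001, 0.903, -0.43], [-1.0, -0.002, -0.002]]
contact_force: [-0.8, 0.7, -0.1]
finger_gap: 1.001
```

```bash
python3 -c "
from h import *
go(482.8,200.6,30); shot('wrist','w1.png')"
```

```text
pos [483.8 198.9 148.8] tool delta [118.8   1.2  -1.5] gap 85.1 F [-0.8  0.7 -0.1] down [-0.002 -0.001 -1.   ] t 1.4
```

View pics/w1.png

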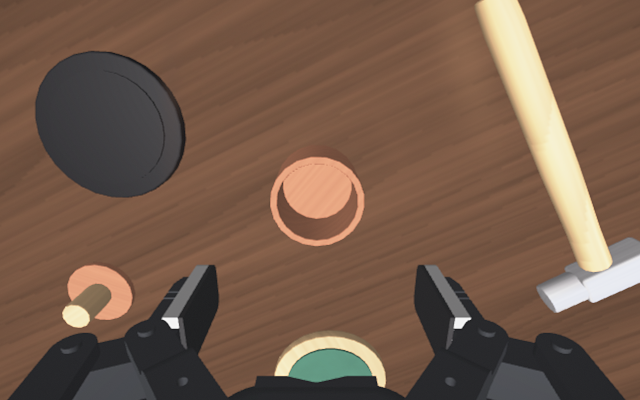

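The wrist view shows the copper rim centred at about (317,201), midway between the fingers. I'll check it with a ray at rim height.

```bash
cat >> h.py <<'E'
def wrim(f,h,u0,v0,r=75,zr=8):
    d=dict(np.load('pics/'+f)); W=cloud(d); m=(abs(W[...,2]-h)<zr); vv,uu=np.mgrid[:400,:640]; m&=(np.hypot(uu-u0,vv-v0)<r)
    c=max(cv2.findContours(m.astype(np.uint8),cv2.RETR_EXTERNAL,cv2.CHAIN_APPROX_NONE)[0],key=cv2.contourArea)
    e=cv2.fitEllipse(cv2.convexHull(c)); print('px',np.round(e[0],1),np.round(e[1],1),'world',world(d,*e[0],h).round(1))
    p=W[m]; print('cloud mid',((np.percentile(p,1,axis=0)+np.percentile(p,99,axis=0))/2).round(1), (np.percentile(p,99,axis=0)-np.percentile(p,1,axis=0)).round(1))
E
python3 -c "
from h import *
wrim('w1.npz',48,317,201,60)
go(482.8,200.6,30)"
```

```text
px [316.5 199.9] [91.3 94.2] world [480.  201.4  48. ]
cloud mid [481.4 200.7  45.2] [63.6 63.1  9.6]
pos [483.  200.3 149.5] tool delta [ 1.195e+02  3.000e-01 -1.000e-01] gap 85.1 F [-0.   0.3  0. ] down [-0.002 -0.    -1.   ] t 1.45
```

Request:
{"method": "arm_command", "body": {"moves": [{"claw":100,"delta_pos":[35,0,-1],"delta_rot":[0,0,0]},{"claw":100,"delta_pos":[35,0,0],"delta_rot":[0,0,0]},{"claw":100,"delta_pos":[30,0,0],"delta_rot":[0,0,0]},{"claw":100,"delta_pos":[19,0,0],"delta_rot":[0,0,0]},{"claw":60,"delta_pos":[0,0,0],"delta_rot":[0,0,0]}]}}

```text
clock: 2.08
position: [480.4, 203.1, 30.6]
tcp_rot: [[-0.003, 0.424, 0.906], [-0.0, 0.906, -0.424], [-1.0, -0.001, -0.002]]
contact_force: [0.1, -0.8, 0.8]
finger_gap: 0.818
```

Request:
{"method": "arm_command", "body": {"moves": [{"claw":60,"delta_pos":[0,0,0],"delta_rot":[0,0,0]},{"claw":60,"delta_pos":[0,0,0],"delta_rot":[0,0,0]},{"claw":60,"delta_pos":[0,0,0],"delta_rot":[0,0,0]},{"claw":60,"delta_pos":[0,0,0],"delta_rot":[0,0,0]}]}}

```text
clock: 2.58
position: [482.0, 202.1, 31.7]
tcp_rot: [[0.001, 0.426, 0.905], [0.0, 0.905, -0.426], [-1.0, 0.0, 0.001]]
contact_force: [1.5, 0.9, -1.4]
finger_gap: 0.75
```

Request:
{"method": "arm_command", "body": {"moves": [{"claw":60,"delta_pos":[-20,0,0],"delta_rot":[0,0,0]},{"claw":60,"delta_pos":[-30,0,0],"delta_rot":[0,0,0]},{"claw":60,"delta_pos":[-30,0,0],"delta_rot":[0,0,0]},{"claw":60,"delta_pos":[0,0,0],"delta_rot":[0,0,0]},{"claw":60,"delta_pos":[0,0,0],"delta_rot":[0,0,0]}]}}

```text
clock: 3.2
position: [481.3, 201.9, 110.7]
tcp_rot: [[-0.001, 0.426, 0.905], [-0.0, 0.905, -0.426], [-1.0, -0.001, -0.001]]
contact_force: [0.1, -0.2, -1.4]
finger_gap: 0.751
```

```bash
python3 -c "
from h import *
shot('wrist','w2.png');go(666,126.6,80); "
```

```text
pos [481.  201.8 110.3] tool delta [ 29.9  10.7 199.5] gap 63.7 F [ 0.1 -0.5 -2.3] down [-0.002 -0.    -1.   ] t 3.25
```

View pics/w2.png

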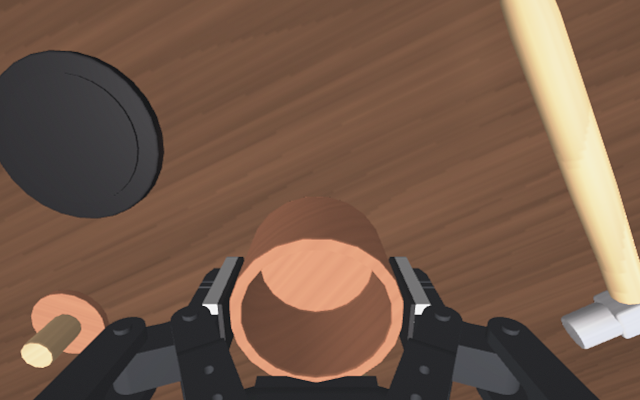

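The copper tier is held level with its rim at (316,309). I'll measure its axis relative to the TCP.

```bash
python3 -c "
from h import *
d=dict(np.load('pics/w2.npz'));W=cloud(d)
for p in((316,242),(316,372),(237,305),(396,305)): print(W[p[1],p[0]].round(1))
a=[world(d,u,v,128) for u,v in((230,306),(403,306),(316,238),(316,381))]; print(np.round(a,1), np.mean(a[:2],0),np.mean(a[2:],0))
"
```

```text
[454.9 214.7 127.9]
[509.  189.2 124.7]
[465.5 177.7 128. ]
[490.3 230.4 128. ]
[[464.8 175.2 128. ]
 [491.8 232.5 128. ]
 [453.5 215.3 128. ]
 [510.1 188.7 128. ]] [478.29399318 203.87097667 128.        ] [481.79317883 202.02356999 128.        ]
```

Request:
{"method": "arm_command", "body": {"moves": [{"claw":60,"delta_pos":[0,2,30],"delta_rot":[0,0,0]},{"claw":60,"delta_pos":[0,3,50],"delta_rot":[0,0,0]},{"claw":60,"delta_pos":[0,3,50],"delta_rot":[0,0,0]},{"claw":60,"delta_pos":[0,2,45],"delta_rot":[0,0,0]},{"claw":60,"delta_pos":[0,1,25],"delta_rot":[0,0,0]}]}}

```text
clock: 3.88
position: [669.0, 125.4, 109.1]
tcp_rot: [[-0.001, 0.427, 0.904], [-0.0, 0.904, -0.427], [-1.0, -0.001, -0.001]]
contact_force: [-0.4, -0.2, -2.7]
finger_gap: 0.751
```

Request:
{"method": "arm_command", "body": {"moves": [{"claw":60,"delta_pos":[30,0,0],"delta_rot":[0,0,0]},{"claw":60,"delta_pos":[0,0,0],"delta_rot":[0,0,0]},{"claw":60,"delta_pos":[0,0,0],"delta_rot":[0,0,0]}]}}

```text
clock: 4.25
position: [666.7, 127.0, 80.4]
tcp_rot: [[-0.002, 0.426, 0.905], [-0.0, 0.905, -0.426], [-1.0, -0.001, -0.002]]
contact_force: [0.0, 0.5, -1.6]
finger_gap: 0.75
```

```bash
python3 -c "
from h import *
shot('scene','s2.png');go(666,126.6,43); "
```

```text
pos [667.3 127.1  81.3] tool delta [38.3 -1.  -0.9] gap 63.9 F [ 0.1  0.2 -0.6] down [-0.  0. -1.] t 4.3
```

Request:
{"method": "arm_command", "body": {"moves": [{"claw":60,"delta_pos":[20,-1,-1],"delta_rot":[0,0,0]},{"claw":60,"delta_pos":[12,0,0],"delta_rot":[0,0,0]},{"claw":60,"delta_pos":[5,0,0],"delta_rot":[0,0,0]},{"claw":60,"delta_pos":[0,0,0],"delta_rot":[0,0,0]},{"claw":60,"delta_pos":[0,0,0],"delta_rot":[0,0,0]}]}}

```text
clock: 4.92
position: [666.3, 126.4, 44.2]
tcp_rot: [[0.0, 0.426, 0.905], [0.0, 0.905, -0.426], [-1.0, 0.0, 0.0]]
contact_force: [-0.1, -0.6, -2.6]
finger_gap: 0.751
```

```bash
python3 -c "
from h import *
d=shot('wrist','w3.png');go(666,126.6,43);W=cloud(d);print(W[200:320:10,316].round(1))
"
```

```text
pos [666.4 126.4  44.3] tool delta [ 1.3  0.  -0.4] gap 63.6 F [-0.8  0.3 -1. ] down [ 0.  0. -1.] t 4.975
[[639.  139.7  20. ]
 [638.7 139.8  33.8]
 [639.1 139.6  43.7]
 [638.6 139.8  54.5]
 [639.6 139.3  60.5]
 [642.5 138.   61.8]
 [667.2 126.4  19.1]
 [672.  124.1  19.5]
 [677.1 121.7  19.4]
 [682.5 119.2  19.1]
 [687.4 116.9  19.8]
 [692.9 114.3  19.7]]
```

View pics/w3.png

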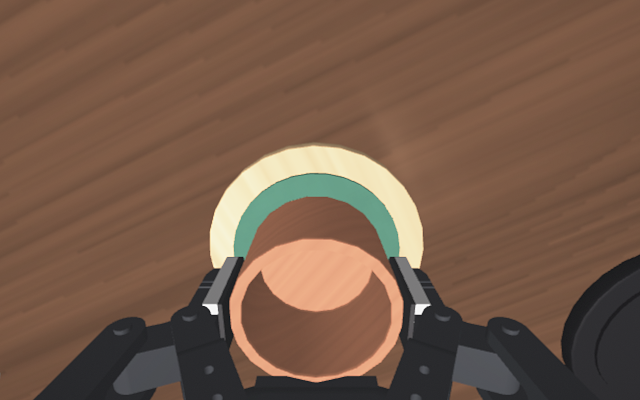

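The cup is centred over the pad, with even green margins at (316,185), and floats about 1.5 mm. I'll lower it and release.

Request:
{"method": "arm_command", "body": {"moves": [{"claw":60,"delta_pos":[1.5,0,0],"delta_rot":[0,0,0]},{"claw":60,"delta_pos":[0,0,0],"delta_rot":[0,0,0]},{"claw":85,"delta_pos":[0,0,0],"delta_rot":[0,0,0]},{"claw":100,"delta_pos":[0,0,0],"delta_rot":[0,0,0]},{"claw":100,"delta_pos":[0,0,0],"delta_rot":[0,0,0]}]}}

```text
clock: 5.6
position: [666.2, 126.3, 42.6]
tcp_rot: [[-0.0, 0.426, 0.905], [0.0, 0.905, -0.426], [-1.0, -0.0, -0.0]]
contact_force: [-1.2, -0.0, 0.0]
finger_gap: 1.002
```

Request:
{"method": "arm_command", "body": {"moves": [{"claw":100,"delta_pos":[0,0,0],"delta_rot":[0,0,0]},{"claw":100,"delta_pos":[-20,0,0],"delta_rot":[0,0,0]},{"claw":100,"delta_pos":[-40,0,0],"delta_rot":[0,0,0]},{"claw":100,"delta_pos":[-50,0,0],"delta_rot":[0,0,0]},{"claw":100,"delta_pos":[0,0,0],"delta_rot":[0,0,0]}]}}

```text
clock: 6.22
position: [670.0, 126.6, 159.7]
tcp_rot: [[0.013, 0.426, 0.905], [0.0, 0.905, -0.426], [-1.0, 0.006, 0.011]]
contact_force: [0.8, 0.8, -0.4]
finger_gap: 1.002
```

```bash
python3 -c "
from h import *
d=shot('wrist','w4.png');wrim('w4.npz',60,316,200,70); shot('scene','s4.png');wrim('s4.npz',60,366,195,30)
go(454.5,-208,150)
"
```

```text
px [312.3 200.4] [91.6 94.5] world [666.4 126.6  60. ]
cloud mid [668.  125.8  57.2] [63.6 63.   9.5]
px [366.7 195. ] [19.4 23.2] world [672.3 124.   60. ]
cloud mid [668.9 125.5  58. ] [65.8 63.8 11.3]
pos [666.6 126.4 154.8] tool delta [   4.2 -392.9  -49.6] gap 85.0 F [-0.9 -0.9 -0.8] down [ 0.003  0.    -1.   ] t 6.325
```

View pics/w4.png

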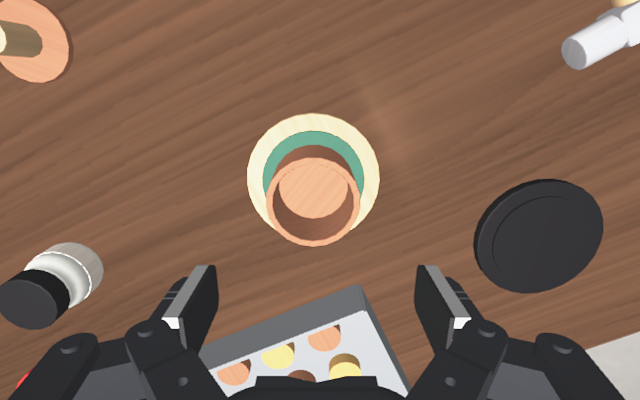

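Copper is centred on the pad. Next is the brass tier.

Request:
{"method": "arm_command", "body": {"moves": [{"claw":100,"delta_pos":[0,-25,-3],"delta_rot":[0,0,0]},{"claw":100,"delta_pos":[0,-48,-6],"delta_rot":[0,0,0]},{"claw":100,"delta_pos":[0,-50,-6],"delta_rot":[0,0,0]},{"claw":100,"delta_pos":[0,-50,-6],"delta_rot":[0,0,0]},{"claw":100,"delta_pos":[0,-50,-6],"delta_rot":[0,0,0]}]}}

```text
clock: 6.95
position: [544.9, -64.8, 151.7]
tcp_rot: [[-0.003, 0.425, 0.905], [0.001, 0.905, -0.425], [-1.0, -0.0, -0.003]]
contact_force: [0.7, -0.7, 0.2]
finger_gap: 1.0
```

Request:
{"method": "arm_command", "body": {"moves": [{"claw":100,"delta_pos":[0,-50,-6],"delta_rot":[0,0,0]},{"claw":100,"delta_pos":[4,-50,-6],"delta_rot":[0,0,0]},{"claw":100,"delta_pos":[0,-45,-6],"delta_rot":[0,0,0]},{"claw":100,"delta_pos":[0,-25,-5],"delta_rot":[0,0,0]},{"claw":100,"delta_pos":[0,0,0],"delta_rot":[0,0,0]}]}}

```text
clock: 7.58
position: [452.1, -208.7, 148.0]
tcp_rot: [[-0.002, 0.429, 0.903], [0.002, 0.903, -0.429], [-1.0, 0.001, -0.003]]
contact_force: [-0.5, 0.5, -0.4]
finger_gap: 1.002
```

Request:
{"method": "arm_command", "body": {"moves": [{"claw":100,"delta_pos":[0,0,0],"delta_rot":[0,0,0]}]}}

```text
clock: 7.7
position: [453.4, -207.2, 148.3]
tcp_rot: [[-0.001, 0.426, 0.905], [0.001, 0.905, -0.426], [-1.0, 0.001, -0.001]]
contact_force: [-0.7, 0.1, 0.1]
finger_gap: 1.001
```

```bash
python3 -c "
from h import *
d=shot('wrist','w5.png');wrim('w5.npz',56,316,200,80)
go(454.5,-208,38)
"
```

```text
px [313.7 208.4] [88.4 91.1] world [ 451.7 -207.7   56. ]
cloud mid [ 452.9 -208.3   53.1] [59.5 59.2  9.7]
pos [ 453.7 -207.   148.4] tool delta [110.4  -0.6   1.3] gap 84.9 F [ 0.7 -0.2 -0.1] down [-0.001  0.001 -1.   ] t 7.75
```

View pics/w5.png

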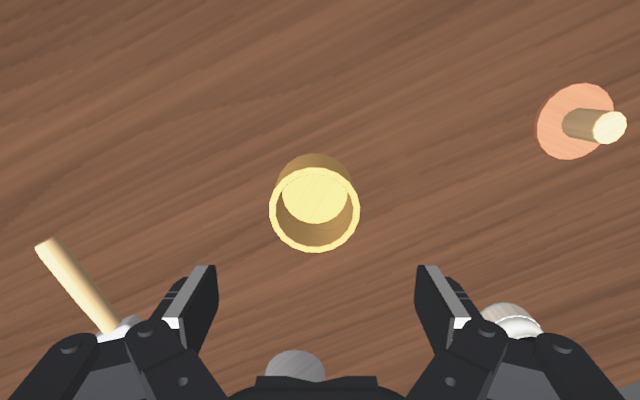

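Brass sits centred at (314,208). Descend and grip.

Request:
{"method": "arm_command", "body": {"moves": [{"claw":100,"delta_pos":[35,-1,0],"delta_rot":[0,0,0]},{"claw":100,"delta_pos":[35,0,0],"delta_rot":[0,0,0]},{"claw":100,"delta_pos":[25,0,0],"delta_rot":[0,0,0]},{"claw":100,"delta_pos":[15,0,0],"delta_rot":[0,0,0]},{"claw":100,"delta_pos":[0,0,0],"delta_rot":[0,0,0]}]}}

```text
clock: 8.38
position: [453.1, -207.9, 38.0]
tcp_rot: [[-0.002, 0.425, 0.905], [0.001, 0.905, -0.425], [-1.0, 0.0, -0.002]]
contact_force: [-0.3, 0.3, 0.1]
finger_gap: 0.997
```

Request:
{"method": "arm_command", "body": {"moves": [{"claw":55,"delta_pos":[0,0,0],"delta_rot":[0,0,0]},{"claw":55,"delta_pos":[0,0,0],"delta_rot":[0,0,0]},{"claw":55,"delta_pos":[0,0,0],"delta_rot":[0,0,0]},{"claw":55,"delta_pos":[0,0,0],"delta_rot":[0,0,0]},{"claw":55,"delta_pos":[0,0,0],"delta_rot":[0,0,0]}]}}

```text
clock: 9.0
position: [453.8, -209.1, 40.0]
tcp_rot: [[0.002, 0.426, 0.905], [-0.001, 0.905, -0.426], [-1.0, -0.0, 0.002]]
contact_force: [0.3, 2.4, 5.9]
finger_gap: 0.714
```

Request:
{"method": "arm_command", "body": {"moves": [{"claw":55,"delta_pos":[-20,0,0],"delta_rot":[0,0,0]},{"claw":55,"delta_pos":[-40,0,0],"delta_rot":[0,0,0]},{"claw":55,"delta_pos":[-40,0,0],"delta_rot":[0,0,0]},{"claw":55,"delta_pos":[-30,0,0],"delta_rot":[0,0,0]},{"claw":55,"delta_pos":[0,0,0],"delta_rot":[0,0,0]}]}}

```text
clock: 9.62
position: [454.3, -209.8, 171.0]
tcp_rot: [[0.005, 0.426, 0.905], [-0.004, 0.905, -0.426], [-1.0, -0.001, 0.006]]
contact_force: [-0.5, 0.1, -1.9]
finger_gap: 0.714
```

```bash
cat >> h.py <<'E'
def held(f,h):
    d=shot('wrist',f); W=cloud(d); s=ctrl.read_state(); L=(W-s['position'])@s['tcp_rot']  # tool coords
    m=(abs(L[...,0]+h)<6)&(abs(L[...,1])<38)&(abs(L[...,2])<40)
    hs=cv2.cvtColor(d['img'],cv2.COLOR_RGB2HSV); return d,L,m,hs
E
python3 -c "
from h import *
d,L,m,hs=held('w6.png',18)
for v in range(200,400,10): print(v,L[v,316].round(1),hs[v,316])
go(666.5,126.5,150)
"
```

```text
200 [ 21.    0.1 -29.8] [ 17 125 151]
210 [  8.7   0.1 -29.7] [ 17 127 153]
220 [ -3.2   0.1 -30.1] [ 17 126 152]
230 [-11.5   0.1 -29.6] [ 17 126 152]
240 [-17.1   0.1 -28.3] [ 26  88 247]
250 [24.7  0.1 -2.9] [ 26  93 246]
260 [24.1  0.1  2.3] [ 26  91 246]
270 [23.6  0.1  7.5] [ 26  92 246]
280 [24.5  0.1 13.7] [ 26  92 246]
290 [23.6  0.1 18.9] [ 26  91 247]
300 [24.4  0.1 25.4] [ 26  91 247]
310 [18.7  0.1 27.2] [ 17 126 150]
320 [11.5  0.1 27.5] [ 17 126 152]
330 [ 5.1  0.1 28. ] [ 17 126 150]
340 [-1.6  0.1 27.8] [ 17 126 154]
350 [-8.7  0.1 26.8] [ 17 127 154]
360 [-13.5   0.1  27.4] [ 17 128 151]
370 [-18.7   0.1  27.3] [ 26  94 246]
380 [1.406e+02 1.000e-01 2.008e+02] [165   4 143]
390 [-61.6   0.1  -9.8] [110  18  42]
pos [ 453.3 -209.1  169.5] tool delta [ 19.4 394.4  49.9] gap 60.6 F [-1.1 -0.  -1.8] down [ 0.002 -0.001 -1.   ] t 9.675
```

View pics/w6.png

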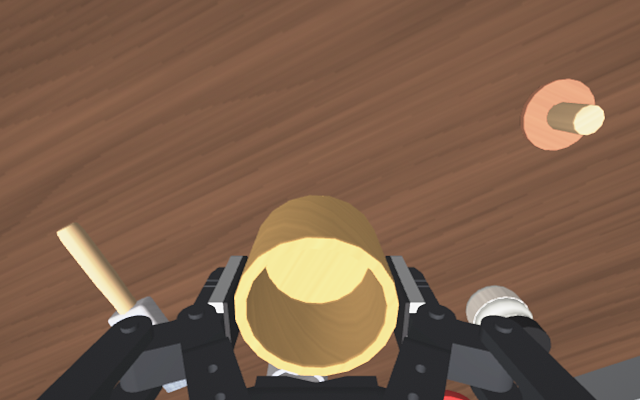

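Brass is held level, with its axis about 1.2 mm ahead of the TCP along tool z and its mid about 5.7 mm below. I'll carry it over copper.

Request:
{"method": "arm_command", "body": {"moves": [{"claw":55,"delta_pos":[0,25,3],"delta_rot":[0,0,0]},{"claw":55,"delta_pos":[0,48,6],"delta_rot":[0,0,0]},{"claw":55,"delta_pos":[0,50,6],"delta_rot":[0,0,0]},{"claw":55,"delta_pos":[0,50,6],"delta_rot":[0,0,0]},{"claw":55,"delta_pos":[0,50,6],"delta_rot":[0,0,0]}]}}

```text
clock: 10.3
position: [572.0, -17.0, 166.5]
tcp_rot: [[-0.004, 0.426, 0.905], [0.001, 0.905, -0.426], [-1.0, -0.001, -0.004]]
contact_force: [0.7, -0.6, -2.2]
finger_gap: 0.714
```

Request:
{"method": "arm_command", "body": {"moves": [{"claw":55,"delta_pos":[0,50,6],"delta_rot":[0,0,0]},{"claw":55,"delta_pos":[0,50,6],"delta_rot":[0,0,0]},{"claw":55,"delta_pos":[0,45,6],"delta_rot":[0,0,0]},{"claw":55,"delta_pos":[0,26,5],"delta_rot":[0,0,0]},{"claw":55,"delta_pos":[10,0,0],"delta_rot":[0,0,0]}]}}

```text
clock: 10.92
position: [666.4, 128.1, 156.5]
tcp_rot: [[-0.001, 0.423, 0.906], [0.0, 0.906, -0.423], [-1.0, -0.0, -0.001]]
contact_force: [0.7, -0.9, -1.4]
finger_gap: 0.713
```

Request:
{"method": "arm_command", "body": {"moves": [{"claw":55,"delta_pos":[10,0,0],"delta_rot":[0,0,0]},{"claw":55,"delta_pos":[0,0,0],"delta_rot":[0,0,0]}]}}

```text
clock: 11.18
position: [664.0, 125.1, 146.3]
tcp_rot: [[-0.006, 0.427, 0.904], [-0.0, 0.904, -0.427], [-1.0, -0.003, -0.005]]
contact_force: [-0.1, 0.0, -1.6]
finger_gap: 0.712
```

```bash
python3 -c "
from h import *
go(666.9,126.3,89.7);d=shot('wrist','w7.png');shot('scene','s7.png')
"
```

```text
pos [664.  125.1 146.3] tool delta [56.5  2.4  2.4] gap 60.5 F [-0.1  0.  -1.6] down [-0.006 -0.    -1.   ] t 11.175
```

View pics/w7.png

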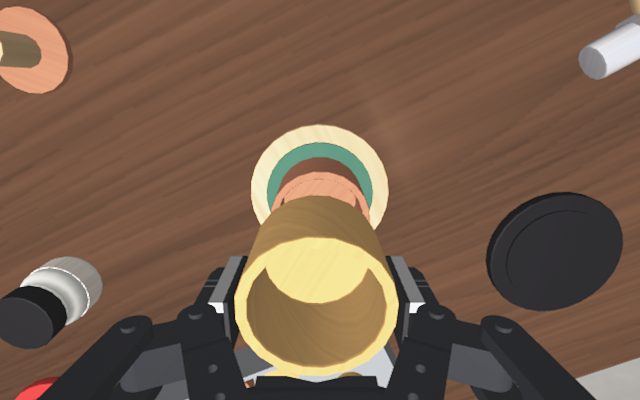

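The brass tier is above the copper mouth (copper rim near (320,185)), slightly left and short by about 2 mm. I'll correct and lower.

Request:
{"method": "arm_command", "body": {"moves": [{"claw":55,"delta_pos":[0,1,1],"delta_rot":[0,0,0]},{"claw":55,"delta_pos":[15,0,0],"delta_rot":[0,0,0]},{"claw":55,"delta_pos":[15,0,0],"delta_rot":[0,0,0]},{"claw":55,"delta_pos":[0,0,0],"delta_rot":[0,0,0]},{"claw":55,"delta_pos":[0,0,0],"delta_rot":[0,0,0]}]}}

```text
clock: 11.9
position: [667.5, 126.9, 118.4]
tcp_rot: [[-0.0, 0.426, 0.905], [-0.0, 0.905, -0.426], [-1.0, -0.0, -0.0]]
contact_force: [-0.1, 0.2, -1.8]
finger_gap: 0.714
```

```bash
python3 -c "
from h import *
go(666.9,126.3,89.7);d=shot('wrist','w8.png');shot('scene','s8.png');
import cv2
i=cv2.imread('pics/s8.png');cv2.imwrite('pics/s8c.png',cv2.resize(i[130:240,300:440],None,fx=5,fy=5))
"
```

```text
pos [667.5 126.9 118.4] tool delta [28.7 -0.8 -0.3] gap 60.7 F [-0.1  0.2 -1.8] down [-0. -0. -1.] t 11.9
```

View pics/s8c.png

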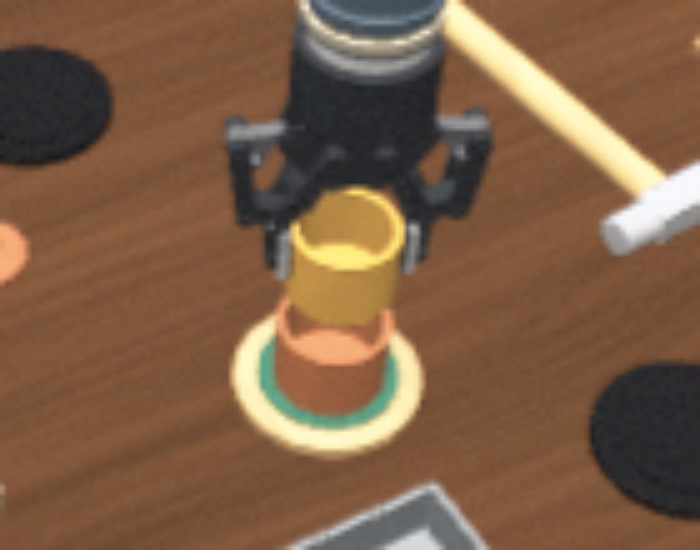

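View pics/w8.png

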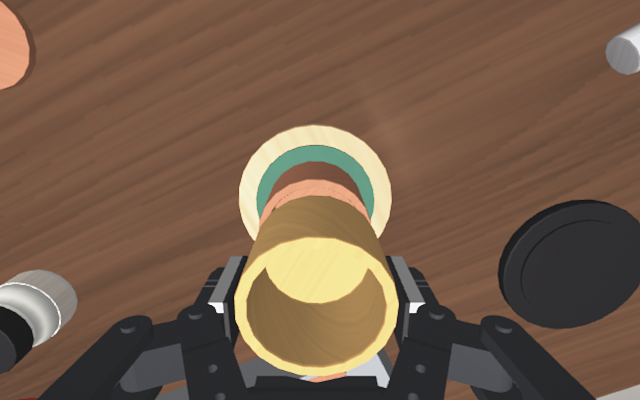

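The scene crop shows brass above copper. The horizontal shift matches the perspective of its extra height, so I'll lower it the rest of the way.

Request:
{"method": "arm_command", "body": {"moves": [{"claw":55,"delta_pos":[10,-0.5,0],"delta_rot":[0,0,0]},{"claw":55,"delta_pos":[8,0,0],"delta_rot":[0,0,0]},{"claw":55,"delta_pos":[5,0,0],"delta_rot":[0,0,0]},{"claw":55,"delta_pos":[3,0,0],"delta_rot":[0,0,0]},{"claw":55,"delta_pos":[0,0,0],"delta_rot":[0,0,0]}]}}

```text
clock: 12.62
position: [667.3, 126.4, 92.7]
tcp_rot: [[0.0, 0.426, 0.905], [-0.0, 0.905, -0.426], [-1.0, -0.0, 0.0]]
contact_force: [0.6, -0.2, -1.7]
finger_gap: 0.711
```

```bash
python3 -c "
from h import *
go(666.9,126.3,89.7);d=shot('wrist','w9.png');shot('scene','s9.png');
import cv2
i=cv2.imread('pics/s9.png');cv2.imwrite('pics/s9c.png',cv2.resize(i[130:240,300:440],None,fx=5,fy=5))
"
```

```text
pos [667.3 126.4  92.7] tool delta [ 3.  -0.3 -0.3] gap 60.5 F [ 0.6 -0.2 -1.7] down [ 0. -0. -1.] t 12.625
```

View pics/s9c.png

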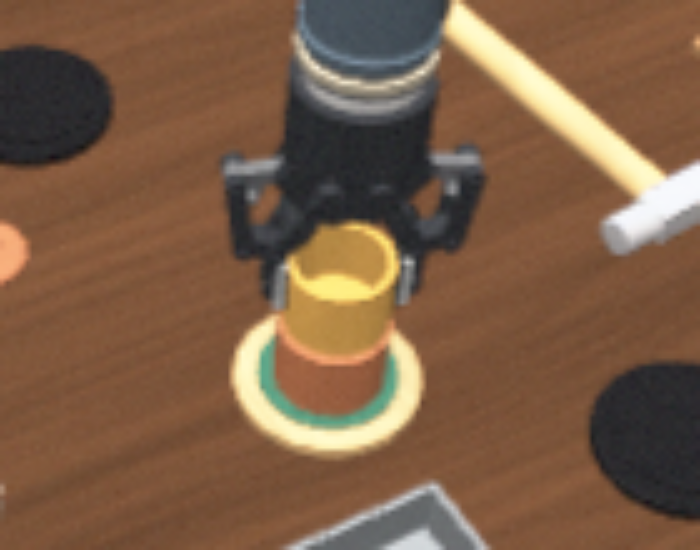

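The foot is inside the mouth. I'll lower to contact.

Request:
{"method": "arm_command", "body": {"moves": [{"claw":55,"delta_pos":[1.5,-1,0],"delta_rot":[0,0,0]},{"claw":55,"delta_pos":[1,0,0],"delta_rot":[0,0,0]},{"claw":55,"delta_pos":[0.5,0,0],"delta_rot":[0,0,0]},{"claw":55,"delta_pos":[0,0,0],"delta_rot":[0,0,0]},{"claw":55,"delta_pos":[0,0,0],"delta_rot":[0,0,0]}]}}

```text
clock: 13.35
position: [667.4, 125.8, 92.1]
tcp_rot: [[0.002, 0.426, 0.905], [0.0, 0.905, -0.426], [-1.0, 0.001, 0.002]]
contact_force: [-1.7, 1.9, 9.1]
finger_gap: 0.712
```

```bash
python3 -c "
from h import *
go(666.9,126.3,89.7);d=shot('wrist','w10.png');W=cloud(d)
for v in range(120,400,10): print(v,W[v,316].round(1))
"
```

```text
pos [667.4 125.8  92.1] tool delta [ 2.4  0.2 -0.7] gap 60.5 F [-1.7  1.9  9.1] down [ 0.002  0.    -1.   ] t 13.35
120 [614.  151.5   0.7]
130 [618.4 149.4   9.8]
140 [623.7 146.9  10.4]
150 [629.  144.4  10.7]
160 [634.1 142.   13. ]
170 [639.3 139.5  14.6]
180 [639.  139.7  38.3]
190 [639.4 139.4  54.8]
200 [639.5 139.4  69.6]
210 [639.5 139.3  82.3]
220 [639.5 139.3  93.2]
230 [639.4 139.4 102.9]
240 [640.7 138.7 108.1]
250 [664.  127.9  65.6]
260 [668.2 125.9  67.1]
270 [674.  123.2  65.7]
280 [678.1 121.2  67.5]
290 [684.4 118.3  65.7]
300 [689.1 116.1  66.8]
310 [690.7 115.3  72.4]
320 [691.1 115.1  79.4]
330 [690.1 115.5  87.7]
340 [691.  115.1  93. ]
350 [690.6 115.3  99.4]
360 [690.6 115.3 104.9]
370 [692.3 114.5 108.1]
380 [779.2  73.7  21.8]
390 [658.9 130.1 151. ]
```

View pics/w10.png

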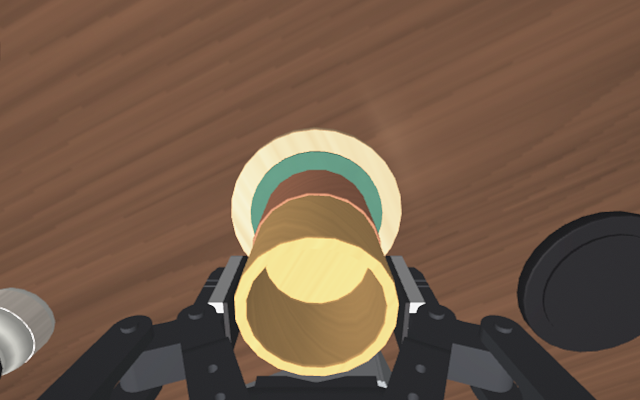

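Contact is 9 N with the rim at z≈108, as expected when seated, and the copper rim ring is evenly visible. Release.

Request:
{"method": "arm_command", "body": {"moves": [{"claw":55,"delta_pos":[-1,0,0],"delta_rot":[0,0,0]},{"claw":55,"delta_pos":[0,0,0],"delta_rot":[0,0,0]},{"claw":80,"delta_pos":[0,0,0],"delta_rot":[0,0,0]},{"claw":100,"delta_pos":[0,0,0],"delta_rot":[0,0,0]},{"claw":100,"delta_pos":[0,0,0],"delta_rot":[0,0,0]}]}}

```text
clock: 14.02
position: [666.7, 125.3, 90.3]
tcp_rot: [[-0.001, 0.426, 0.905], [-0.0, 0.905, -0.426], [-1.0, -0.0, -0.001]]
contact_force: [-0.3, 0.4, 0.7]
finger_gap: 0.998
```

Request:
{"method": "arm_command", "body": {"moves": [{"claw":100,"delta_pos":[0,0,0],"delta_rot":[0,0,0]},{"claw":100,"delta_pos":[-20,0,0],"delta_rot":[0,0,0]},{"claw":100,"delta_pos":[-40,0,0],"delta_rot":[0,0,0]},{"claw":100,"delta_pos":[-40,0,0],"delta_rot":[0,0,0]},{"claw":100,"delta_pos":[0,0,0],"delta_rot":[0,0,0]}]}}

```text
clock: 14.65
position: [669.9, 125.7, 196.8]
tcp_rot: [[0.011, 0.426, 0.905], [0.0, 0.905, -0.426], [-1.0, 0.005, 0.01]]
contact_force: [-0.4, 0.5, -0.3]
finger_gap: 0.999
```

```bash
python3 -c "
from h import *
d=shot('wrist','w11.png');wrim('w11.npz',108,316,200,80); shot('scene','s11.png');wrim('s11.npz',108,369,180,25)
go(614,-303.7,150)
import cv2
i=cv2.imread('pics/s11.png');cv2.imwrite('pics/s11c.png',cv2.resize(i[130:240,300:440],None,fx=5,fy=5))
"
```

```text
px [313.4 203.8] [90.1 93. ] world [665.1 127.  108. ]
cloud mid [666.6 126.3 105.1] [59.6 59.2  9.7]
px [367.9 183. ] [18.3 22.6] world [670.6 124.7 108. ]
cloud mid [668.1 125.9 105.7] [60.3 59.8 10.9]
pos [667.  125.5 192.3] tool delta [  42.2 -411.   134.7] gap 84.9 F [-1.  -0.2 -1. ] down [ 0.002  0.    -1.   ] t 14.75
```

View pics/w11.png

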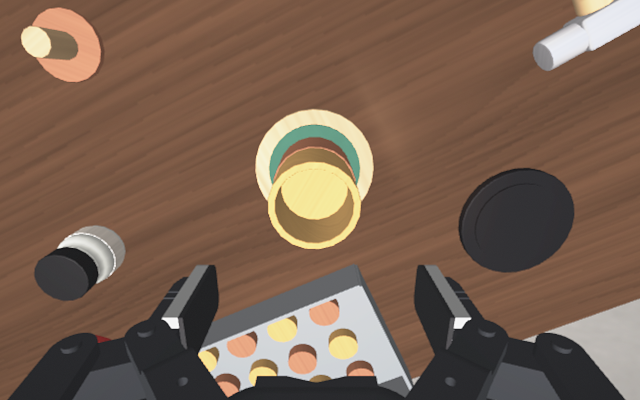

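View pics/s11c.png

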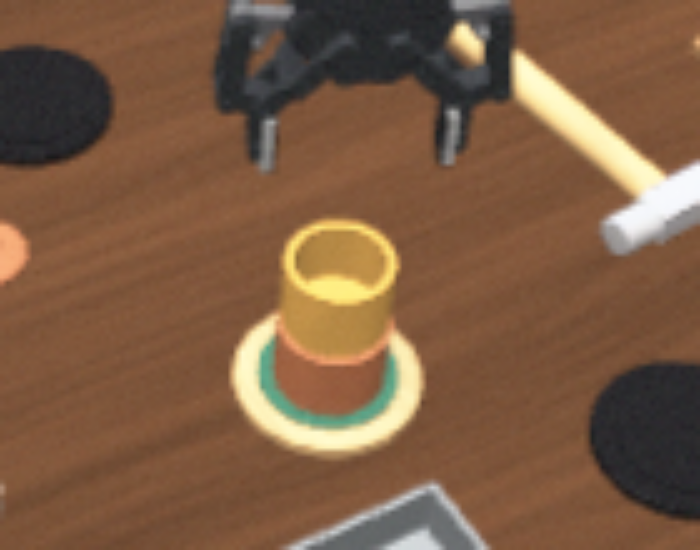

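Brass is seated, about 1.5 mm off copper's axis and upright. Next is tin.

Request:
{"method": "arm_command", "body": {"moves": [{"claw":100,"delta_pos":[0,-25,8],"delta_rot":[0,0,0]},{"claw":100,"delta_pos":[0,-46,15],"delta_rot":[0,0,0]},{"claw":100,"delta_pos":[0,-50,17],"delta_rot":[0,0,0]},{"claw":100,"delta_pos":[0,-50,17],"delta_rot":[0,0,0]},{"claw":100,"delta_pos":[0,-50,17],"delta_rot":[0,0,0]}]}}

```text
clock: 15.38
position: [638.4, -107.2, 189.3]
tcp_rot: [[-0.003, 0.426, 0.905], [0.001, 0.905, -0.426], [-1.0, -0.0, -0.003]]
contact_force: [0.7, -0.4, -0.4]
finger_gap: 1.0
```

Request:
{"method": "arm_command", "body": {"moves": [{"claw":100,"delta_pos":[10,-50,17],"delta_rot":[0,0,0]},{"claw":100,"delta_pos":[10,-50,17],"delta_rot":[0,0,0]},{"claw":100,"delta_pos":[10,-45,13],"delta_rot":[0,0,0]},{"claw":100,"delta_pos":[10,-30,9],"delta_rot":[0,0,0]},{"claw":100,"delta_pos":[0,-14,4],"delta_rot":[0,0,0]}]}}

```text
clock: 16.0
position: [611.7, -303.6, 148.4]
tcp_rot: [[-0.004, 0.428, 0.904], [0.003, 0.904, -0.428], [-1.0, 0.001, -0.005]]
contact_force: [0.0, -0.1, 1.2]
finger_gap: 1.002
```

Request:
{"method": "arm_command", "body": {"moves": [{"claw":100,"delta_pos":[0,0,0],"delta_rot":[0,0,0]},{"claw":100,"delta_pos":[0,0,0],"delta_rot":[0,0,0]}]}}

```text
clock: 16.25
position: [613.8, -301.0, 151.0]
tcp_rot: [[-0.0, 0.425, 0.905], [0.001, 0.905, -0.425], [-1.0, 0.001, -0.0]]
contact_force: [0.1, -0.0, -0.3]
finger_gap: 1.002
```

```bash
python3 -c "
from h import *
go(614,-303.7,38)
d=shot('wrist','w12.png');wrim('w12.npz',56,316,200,90)
"
```

```text
pos [ 613.8 -301.   151. ] tool delta [113.   -2.5   1.4] gap 85.2 F [ 0.1 -0.  -0.3] down [-0.     0.001 -1.   ] t 16.25
px [310.  207.9] [81.9 84.3] world [ 611.7 -304.    56. ]
cloud mid [ 612.9 -304.4   53.2] [55.6 55.3  9.6]
```

View pics/w12.png

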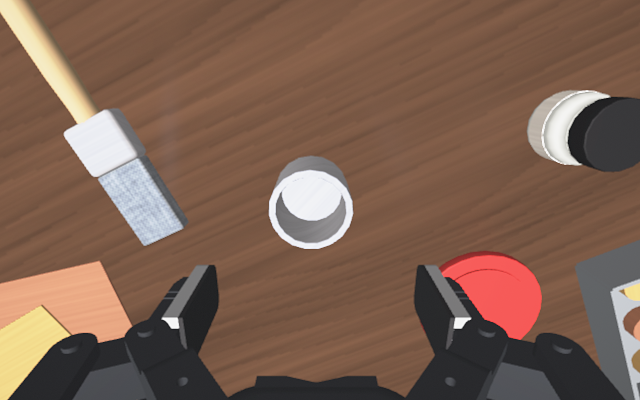

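Tin is at (310,208), about 3 mm left of jaw centre. The brush bristles at (180,225) are about 90 mm away, so there is clearance.

Request:
{"method": "arm_command", "body": {"moves": [{"claw":100,"delta_pos":[35,-3,0.5],"delta_rot":[0,0,0]},{"claw":100,"delta_pos":[35,0,0],"delta_rot":[0,0,0]},{"claw":100,"delta_pos":[25,0,0],"delta_rot":[0,0,0]},{"claw":100,"delta_pos":[17,0,0],"delta_rot":[0,0,0]},{"claw":100,"delta_pos":[0,0,0],"delta_rot":[0,0,0]}]}}

```text
clock: 16.92
position: [612.4, -304.1, 37.8]
tcp_rot: [[-0.002, 0.425, 0.905], [0.002, 0.905, -0.425], [-1.0, 0.001, -0.002]]
contact_force: [-0.4, -0.0, 0.1]
finger_gap: 0.998
```

Request:
{"method": "arm_command", "body": {"moves": [{"claw":50,"delta_pos":[0,0,0],"delta_rot":[0,0,0]},{"claw":50,"delta_pos":[0,0,0],"delta_rot":[0,0,0]},{"claw":50,"delta_pos":[0,0,0],"delta_rot":[0,0,0]},{"claw":50,"delta_pos":[0,0,0],"delta_rot":[0,0,0]},{"claw":50,"delta_pos":[0,0,0],"delta_rot":[0,0,0]}]}}

```text
clock: 17.55
position: [613.8, -306.2, 40.7]
tcp_rot: [[0.003, 0.426, 0.905], [-0.002, 0.905, -0.426], [-1.0, -0.0, 0.003]]
contact_force: [0.2, 1.0, 5.8]
finger_gap: 0.662
```

Request:
{"method": "arm_command", "body": {"moves": [{"claw":50,"delta_pos":[-20,0,0],"delta_rot":[0,0,0]},{"claw":50,"delta_pos":[-40,0,0],"delta_rot":[0,0,0]},{"claw":50,"delta_pos":[-50,0,0],"delta_rot":[0,0,0]},{"claw":50,"delta_pos":[-50,0,0],"delta_rot":[0,0,0]},{"claw":50,"delta_pos":[-10,0,0],"delta_rot":[0,0,0]}]}}

```text
clock: 18.18
position: [614.4, -306.7, 214.0]
tcp_rot: [[0.007, 0.426, 0.905], [-0.005, 0.905, -0.426], [-1.0, -0.002, 0.009]]
contact_force: [0.2, 0.5, -2.5]
finger_gap: 0.666
```

Request:
{"method": "arm_command", "body": {"moves": [{"claw":50,"delta_pos":[0,0,0],"delta_rot":[0,0,0]},{"claw":50,"delta_pos":[0,0,0],"delta_rot":[0,0,0]}]}}

```text
clock: 18.42
position: [611.2, -304.5, 206.2]
tcp_rot: [[-0.004, 0.426, 0.905], [0.003, 0.905, -0.426], [-1.0, 0.001, -0.005]]
contact_force: [0.5, 0.2, -3.4]
finger_gap: 0.665
```

```bash
python3 -c "
from h import *
d,L,m,hs=held('w13.png',18)
for v in range(200,400,10): print(v,L[v,316].round(1))
go(667,126,200)
"
```

```text
200 [ 27.7   0.4 -29.3]
210 [ 13.9   0.4 -29.5]
220 [  3.4   0.4 -29.2]
230 [ -6.2   0.3 -29. ]
240 [-14.8   0.3 -29. ]
250 [-16.5   0.3 -26. ]
260 [26.2  0.4  1.3]
270 [24.9  0.4  6.1]
280 [26.   0.4 12.5]
290 [25.9  0.4 18.2]
300 [24.4  0.4 23. ]
310 [17.   0.4 23.6]
320 [ 9.3  0.3 23.4]
330 [ 1.7  0.3 22.7]
340 [-3.7  0.3 23.5]
350 [-9.3  0.3 23.7]
360 [-15.2   0.3  23.3]
370 [204.5   0.4 248.6]
380 [204.8   0.4 264.4]
390 [-60.1   0.3 -10.7]
pos [ 611.3 -304.5  206.1] tool delta [   7.2  413.3 -132.9] gap 56.3 F [-0.1 -0.2 -2.1] down [-0.004  0.003 -1.   ] t 18.475
```

View pics/w13.png

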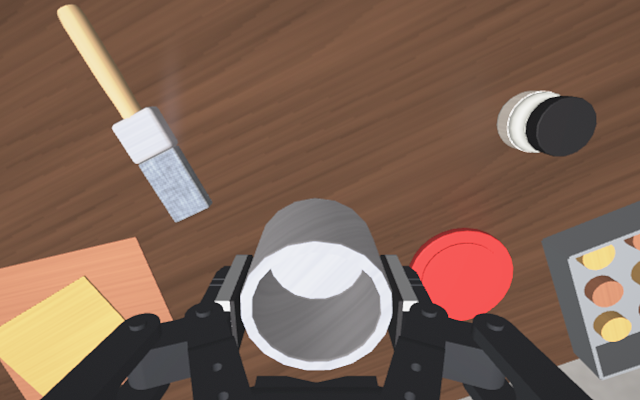

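Tin is held with its axis −0.5 mm along tool z and its mid about 7 mm below the TCP. Carry it over.

Request:
{"method": "arm_command", "body": {"moves": [{"claw":50,"delta_pos":[0,25,-8],"delta_rot":[0,0,0]},{"claw":50,"delta_pos":[0,46,-15],"delta_rot":[0,0,0]},{"claw":50,"delta_pos":[0,50,-17],"delta_rot":[0,0,0]},{"claw":50,"delta_pos":[0,50,-17],"delta_rot":[0,0,0]},{"claw":50,"delta_pos":[0,50,-17],"delta_rot":[0,0,0]}]}}

```text
clock: 19.1
position: [639.1, -70.7, 207.6]
tcp_rot: [[-0.002, 0.425, 0.905], [0.001, 0.905, -0.425], [-1.0, 0.0, -0.003]]
contact_force: [1.1, -0.3, -2.4]
finger_gap: 0.665
```

Request:
{"method": "arm_command", "body": {"moves": [{"claw":50,"delta_pos":[0,50,-17],"delta_rot":[0,0,0]},{"claw":50,"delta_pos":[0,50,-17],"delta_rot":[0,0,0]},{"claw":50,"delta_pos":[0,48,-13],"delta_rot":[0,0,0]},{"claw":50,"delta_pos":[0,30,-8],"delta_rot":[0,0,0]},{"claw":50,"delta_pos":[0,14,-4],"delta_rot":[0,0,0]}]}}

```text
clock: 19.73
position: [667.0, 128.1, 207.5]
tcp_rot: [[-0.003, 0.423, 0.906], [0.0, 0.906, -0.423], [-1.0, -0.001, -0.003]]
contact_force: [-1.3, 0.0, -2.5]
finger_gap: 0.663
```

Request:
{"method": "arm_command", "body": {"moves": [{"claw":50,"delta_pos":[15,0,0],"delta_rot":[0,0,0]},{"claw":50,"delta_pos":[0,0,0],"delta_rot":[0,0,0]},{"claw":50,"delta_pos":[0,0,0],"delta_rot":[0,0,0]},{"claw":50,"delta_pos":[0,0,0],"delta_rot":[0,0,0]}]}}

```text
clock: 20.23
position: [668.5, 123.7, 194.1]
tcp_rot: [[0.0, 0.427, 0.904], [-0.0, 0.904, -0.427], [-1.0, 0.0, 0.0]]
contact_force: [-0.1, 0.1, -2.6]
finger_gap: 0.665
```

```bash
python3 -c "
from h import *
go(667.6,126.0,139.3)
"
```

```text
pos [668.5 123.7 194.1] tool delta [54.8  1.7 -1.8] gap 56.5 F [-0.1  0.1 -2.6] down [ 0. -0. -1.] t 20.225
```

Request:
{"method": "arm_command", "body": {"moves": [{"claw":50,"delta_pos":[14,1.5,-1.5],"delta_rot":[0,0,0]},{"claw":50,"delta_pos":[14,0,0],"delta_rot":[0,0,0]},{"claw":50,"delta_pos":[0,0,0],"delta_rot":[0,0,0]},{"claw":50,"delta_pos":[0,0,0],"delta_rot":[0,0,0]},{"claw":50,"delta_pos":[0,0,0],"delta_rot":[0,0,0]}]}}

```text
clock: 20.85
position: [667.9, 126.9, 166.3]
tcp_rot: [[0.001, 0.426, 0.905], [-0.0, 0.905, -0.426], [-1.0, 0.0, 0.001]]
contact_force: [-0.4, 0.1, -2.1]
finger_gap: 0.66
```

```bash
python3 -c "
from h import *
go(667.6,126.0,139.3);d=shot('wrist','w14.png');shot('scene','s14.png')
i=cv2.imread('pics/s14.png');cv2.imwrite('pics/s14c.png',cv2.resize(i[110:220,300:440],None,fx=5,fy=5))
"
```

```text
pos [667.9 126.9 166.3] tool delta [27.  -1.   0.1] gap 56.1 F [-0.4  0.1 -2.1] down [ 0.001 -0.    -1.   ] t 20.85
```

View pics/w14.png

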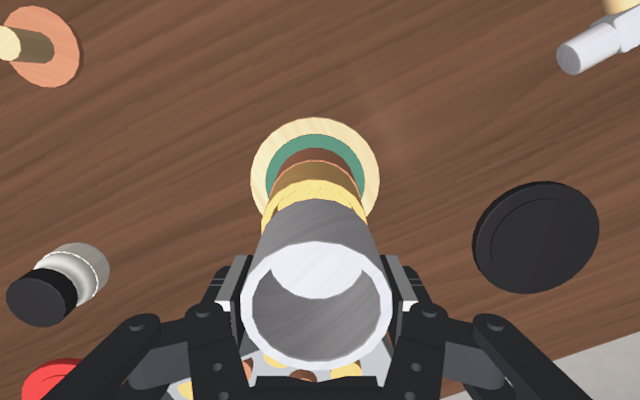

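View pics/s14c.png

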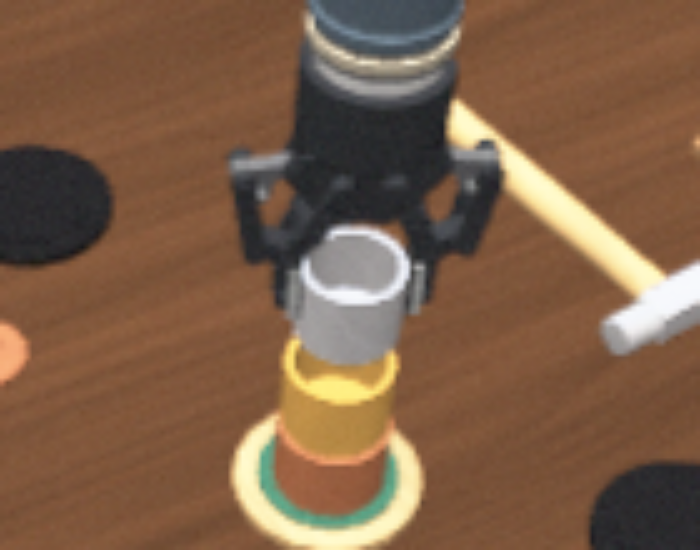

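Tin is aligned above the brass mouth (brass rim at (315,190) in wrist). Shift 1 mm and lower.

Request:
{"method": "arm_command", "body": {"moves": [{"claw":50,"delta_pos":[8,-1,0],"delta_rot":[0,0,0]},{"claw":50,"delta_pos":[8,0,0],"delta_rot":[0,0,0]},{"claw":50,"delta_pos":[5,0,0],"delta_rot":[0,0,0]},{"claw":50,"delta_pos":[2,0,0],"delta_rot":[0,0,0]},{"claw":50,"delta_pos":[0,0,0],"delta_rot":[0,0,0]}]}}

```text
clock: 21.58
position: [667.0, 126.0, 142.5]
tcp_rot: [[-0.0, 0.426, 0.905], [0.0, 0.905, -0.426], [-1.0, -0.0, -0.0]]
contact_force: [-0.5, -0.6, -2.2]
finger_gap: 0.662
```

Request:
{"method": "arm_command", "body": {"moves": [{"claw":50,"delta_pos":[1,0,0],"delta_rot":[0,0,0]},{"claw":50,"delta_pos":[1,0,0],"delta_rot":[0,0,0]},{"claw":50,"delta_pos":[0,0,0],"delta_rot":[0,0,0]},{"claw":50,"delta_pos":[0,0,0],"delta_rot":[0,0,0]}]}}

```text
clock: 22.08
position: [667.1, 126.0, 140.9]
tcp_rot: [[0.0, 0.426, 0.905], [0.0, 0.905, -0.426], [-1.0, 0.0, 0.0]]
contact_force: [0.3, -0.3, -2.0]
finger_gap: 0.667
```

```bash
python3 -c "
from h import *
go(667.6,126.0,139.3);d=shot('wrist','w15.png');W=cloud(d)
for v in range(170,390,10): print(v,W[v,316].round(1))
"
```

```text
pos [667.1 126.  140.9] tool delta [1.6 0.2 0.4] gap 56.7 F [ 0.3 -0.3 -2. ] down [ 0.  0. -1.] t 22.075
170 [639.6 139.3  60.2]
180 [639.7 139.3  83. ]
190 [639.5 139.3 101.9]
200 [641.  138.6 112.4]
210 [640.8 138.7 126.6]
220 [641.  138.6 137.1]
230 [640.5 138.8 148.3]
240 [641.1 138.6 155.5]
250 [643.7 137.3 157.4]
260 [668.6 125.7 114.5]
270 [673.5 123.3 114.7]
280 [678.1 121.2 115.7]
290 [683.9 118.4 114.7]
300 [688.2 116.4 116.4]
310 [687.8 116.6 125.1]
320 [688.1 116.4 131.9]
330 [688.5 116.2 138.2]
340 [688.5 116.3 144.5]
350 [688.  116.5 150.9]
360 [688.7 116.2 155.6]
370 [830.2  49.7   4.7]
380 [841.8  44.2   4.1]
```

View pics/w15.png

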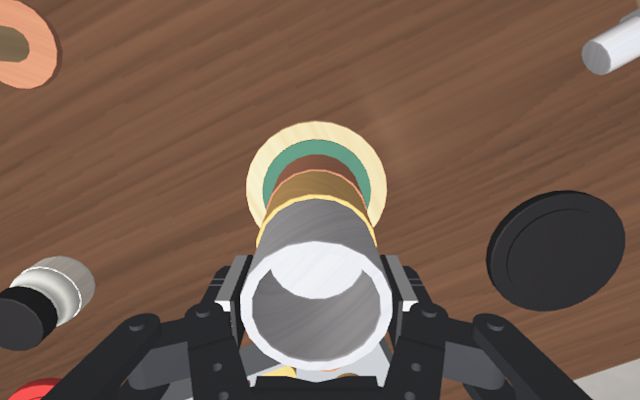

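Rim at 157.4 (seated is 156), concentric with the brass ring. A touch lower, then release.

Request:
{"method": "arm_command", "body": {"moves": [{"claw":50,"delta_pos":[1,0,0],"delta_rot":[0,0,0]},{"claw":50,"delta_pos":[0.5,0,0],"delta_rot":[0,0,0]},{"claw":50,"delta_pos":[0,0,0],"delta_rot":[0,0,0]},{"claw":50,"delta_pos":[0,0,0],"delta_rot":[0,0,0]}]}}

```text
clock: 22.62
position: [667.3, 125.9, 140.6]
tcp_rot: [[0.001, 0.426, 0.905], [-0.0, 0.905, -0.426], [-1.0, 0.0, 0.001]]
contact_force: [-2.2, 0.2, 5.0]
finger_gap: 0.662
```

Request:
{"method": "arm_command", "body": {"moves": [{"claw":60,"delta_pos":[0,0,0],"delta_rot":[0,0,0]},{"claw":75,"delta_pos":[0,0,0],"delta_rot":[0,0,0]},{"claw":90,"delta_pos":[0,0,0],"delta_rot":[0,0,0]},{"claw":100,"delta_pos":[0,0,0],"delta_rot":[0,0,0]},{"claw":100,"delta_pos":[0,0,0],"delta_rot":[0,0,0]}]}}

```text
clock: 23.25
position: [667.1, 125.9, 139.1]
tcp_rot: [[-0.0, 0.426, 0.905], [0.0, 0.905, -0.426], [-1.0, -0.0, -0.0]]
contact_force: [-0.2, 0.4, -0.2]
finger_gap: 0.999
```

Request:
{"method": "arm_command", "body": {"moves": [{"claw":100,"delta_pos":[0,0,0],"delta_rot":[0,0,0]},{"claw":100,"delta_pos":[-20,0,0],"delta_rot":[0,0,0]},{"claw":100,"delta_pos":[-40,0,0],"delta_rot":[0,0,0]},{"claw":100,"delta_pos":[-30,0,0],"delta_rot":[0,0,0]},{"claw":100,"delta_pos":[0,0,0],"delta_rot":[0,0,0]}]}}

```text
clock: 23.88
position: [669.4, 126.1, 234.2]
tcp_rot: [[0.009, 0.426, 0.905], [0.0, 0.905, -0.426], [-1.0, 0.004, 0.008]]
contact_force: [0.3, 0.1, 0.2]
finger_gap: 1.002
```

```bash
python3 -c "
from h import *
d=shot('wrist','w16.png');wrim('w16.npz',156,316,200,80); shot('scene','s16.png');wrim('s16.npz',156,371,165,25)
i=cv2.imread('pics/s16.png');cv2.imwrite('pics/s16c.png',cv2.resize(i[110:220,300:440],None,fx=5,fy=5))
# lid
d=dict(np.load('pics/top0.npz'));e=dict(np.load('pics/scene0.npz'))
for n,q,(u,v) in(('top',d,(320,231)),('scene',e,(296,180))):
    W=cloud(q);w=W[v-14:v+14,u-14:u+14].reshape(-1,3);
    p=w[(w[:,2]>26)];print(n,len(p),p.min(0).round(1),p.max(0).round(1),p[p[:,2]>42].mean(0).round(1))
    hs=cv2.cvtColor(q['img'],cv2.COLOR_RGB2HSV);print(hs[v-6:v+7:3,u],hs[v,u-12:u+13:3])
go(489,-6,150)
"
```

```text
px [313.5 210.3] [88.1 90.8] world [664.9 127.2 156. ]
cloud mid [666.3 126.6 153.1] [55.5 55.4  9.7]
px [369.3 170.7] [17.4 21.9] world [670.5 124.8 156. ]
cloud mid [668.3 125.9 153.6] [55.2 55.  10.8]
top 44 [477.1 -22.3  42.2] [495.   -1.6  53.7] [485.9 -11.9  46.8]
[[ 13 124 241]
 [ 25  67 247]
 [ 27  52 247]
 [ 20  98 242]
 [ 13 124 242]] [[ 12 128 134]
 [ 11 137 199]
 [ 13 126 241]
 [ 21  93 244]
 [ 27  52 247]
 [ 25  69 247]
 [ 14 123 242]
 [ 11 131 227]
 [ 13 128 129]]
scene 58 [476.7 -21.8  27.5] [498.8  -1.1  49.4] [488.5 -11.7  45.8]
[[ 26  58 254]
 [ 17 117 181]
 [ 17 119 178]
 [ 12 126 248]
 [ 12 131 243]] [[ 11 140 129]
 [ 10 143 214]
 [ 12 125 247]
 [ 15 123 205]
 [ 17 119 178]
 [ 12 134 210]
 [ 12 131 245]
 [ 11 142 191]
 [ 11 130 135]]
pos [667.  126.  230.2] tool delta [  80.  -195.2 -104.9] gap 85.0 F [-0.6  0.4 -0.6] down [ 0.001 -0.    -1.   ] t 23.975
```

View pics/s16c.png

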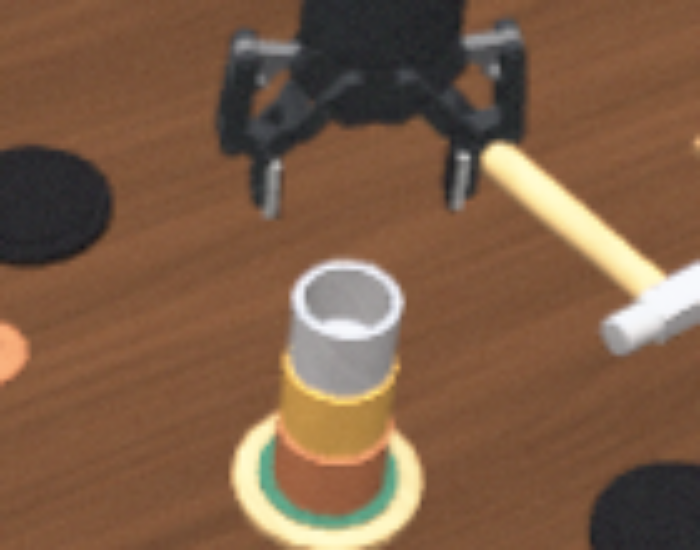

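View pics/w16.png

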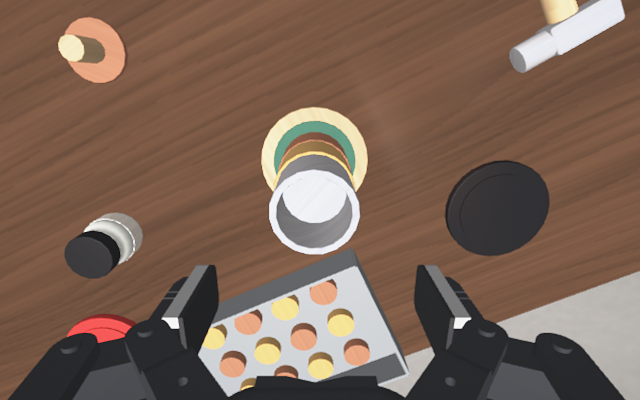

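All three tiers are stacked, upright and seated in both views. The lid knob is at about (487,-12), top z≈46.

Request:
{"method": "arm_command", "body": {"moves": [{"claw":100,"delta_pos":[0,-30,-15],"delta_rot":[0,0,0]},{"claw":100,"delta_pos":[0,-48,-25],"delta_rot":[0,0,0]},{"claw":100,"delta_pos":[10,-50,-26],"delta_rot":[0,0,0]},{"claw":100,"delta_pos":[30,-43,-23],"delta_rot":[0,0,0]},{"claw":100,"delta_pos":[40,-30,-15],"delta_rot":[0,0,0]}]}}

```text
clock: 24.6
position: [485.2, -12.3, 148.6]
tcp_rot: [[-0.0, 0.426, 0.905], [-0.0, 0.905, -0.426], [-1.0, -0.0, -0.0]]
contact_force: [0.3, -0.3, -0.5]
finger_gap: 0.998
```

Request:
{"method": "arm_command", "body": {"moves": [{"claw":70,"delta_pos":[0,0,0],"delta_rot":[0,0,0]},{"claw":70,"delta_pos":[0,0,0],"delta_rot":[0,0,0]},{"claw":70,"delta_pos":[0,0,0],"delta_rot":[0,0,0]}]}}

```text
clock: 24.98
position: [489.3, -11.4, 150.1]
tcp_rot: [[0.003, 0.425, 0.905], [-0.001, 0.905, -0.425], [-1.0, 0.001, 0.003]]
contact_force: [-0.2, -0.1, 0.2]
finger_gap: 0.703
```

```bash
python3 -c "
from h import *
go(487,-11.8,40)
d=shot('wrist','w17.png');W=cloud(d)
m=(W[...,2]>42)&(W[...,2]<50)&(np.hypot(W[...,0]-487,W[...,1]+12)<30)
v,u=np.nonzero(m);print('knob top',W[m].mean(0).round(1),u.mean(),v.mean(),((W[m].max(0)+W[m].min(0))/2).round(1),world(d,u.mean(),v.mean(),46).round(1))
m=(abs(W[...,2]-13)<5)&(np.hypot(W[...,0]-487,W[...,1]+12)<45)
print('disc',((W[m].max(0)+W[m].min(0))/2).round(1),np.ptp(W[m],axis=0).round(1))
"
```

```text
pos [489.3 -11.4 150.1] tool delta [110.1  -1.4  -2.3] gap 59.8 F [-0.2 -0.1  0.2] down [ 0.003 -0.001 -1.   ] t 24.975
knob top [485.3 -11.3  46.4] 313.0662983425414 198.9378453038674 [485.7 -11.6  45.3] [485.4 -11.3  46. ]
disc [486.1 -11.8  13.6] [55.2 55.4  8.8]
```

View pics/w17.png

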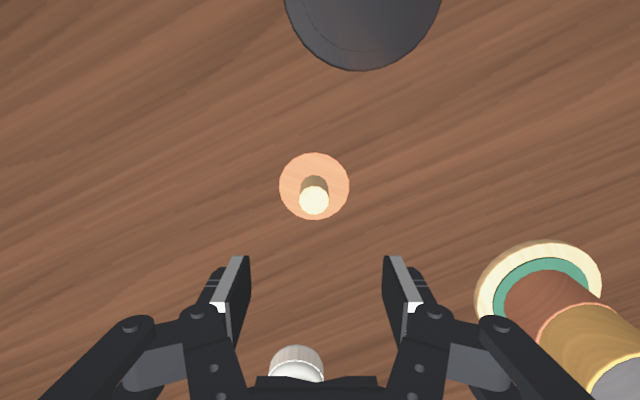

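The knob top is at (313,199), centred between the jaws. Descend.

Request:
{"method": "arm_command", "body": {"moves": [{"claw":70,"delta_pos":[30,-0.5,-1],"delta_rot":[0,0,0]},{"claw":70,"delta_pos":[30,0,0],"delta_rot":[0,0,0]},{"claw":70,"delta_pos":[20,0,0],"delta_rot":[0,0,0]},{"claw":70,"delta_pos":[0,0,0],"delta_rot":[0,0,0]},{"claw":70,"delta_pos":[0,0,0],"delta_rot":[0,0,0]}]}}

```text
clock: 25.65
position: [487.3, -11.6, 70.1]
tcp_rot: [[0.002, 0.425, 0.905], [-0.0, 0.905, -0.425], [-1.0, 0.0, 0.002]]
contact_force: [0.2, 0.8, 0.9]
finger_gap: 0.702
```

```bash
python3 -c "
from h import *
go(486,-11.6,40)
"
```

```text
pos [487.3 -11.6  70.1] tool delta [30.1 -0.6 -1.2] gap 59.7 F [0.2 0.8 0.9] down [ 0.002 -0.    -1.   ] t 25.65
```

Request:
{"method": "arm_command", "body": {"moves": [{"claw":70,"delta_pos":[15,-0.5,-1],"delta_rot":[0,0,0]},{"claw":70,"delta_pos":[15,0,0],"delta_rot":[0,0,0]},{"claw":70,"delta_pos":[0,0,0],"delta_rot":[0,0,0]},{"claw":70,"delta_pos":[0,0,0],"delta_rot":[0,0,0]},{"claw":40,"delta_pos":[0,0,0],"delta_rot":[0,0,0]}]}}

```text
clock: 26.28
position: [485.5, -11.8, 39.7]
tcp_rot: [[0.001, 0.426, 0.905], [-0.0, 0.905, -0.426], [-1.0, 0.0, 0.001]]
contact_force: [0.3, 0.6, 0.2]
finger_gap: 0.502
```

Request:
{"method": "arm_command", "body": {"moves": [{"claw":12,"delta_pos":[0,0,0],"delta_rot":[0,0,0]},{"claw":12,"delta_pos":[0,0,0],"delta_rot":[0,0,0]},{"claw":12,"delta_pos":[0,0,0],"delta_rot":[0,0,0]},{"claw":12,"delta_pos":[0,0,0],"delta_rot":[0,0,0]},{"claw":12,"delta_pos":[0,0,0],"delta_rot":[0,0,0]}]}}

```text
clock: 26.9
position: [485.4, -11.7, 39.7]
tcp_rot: [[0.001, 0.426, 0.905], [-0.0, 0.905, -0.426], [-1.0, 0.0, 0.001]]
contact_force: [-0.2, 0.7, 6.2]
finger_gap: 0.24
```

Request:
{"method": "arm_command", "body": {"moves": [{"claw":12,"delta_pos":[0,0,0],"delta_rot":[0,0,0]},{"claw":12,"delta_pos":[-15,0,0],"delta_rot":[0,0,0]},{"claw":12,"delta_pos":[-25,0,0],"delta_rot":[0,0,0]},{"claw":12,"delta_pos":[0,0,0],"delta_rot":[0,0,0]},{"claw":12,"delta_pos":[0,0,0],"delta_rot":[0,0,0]}]}}

```text
clock: 27.52
position: [485.0, -11.7, 79.3]
tcp_rot: [[-0.0, 0.426, 0.905], [0.0, 0.905, -0.426], [-1.0, -0.0, -0.0]]
contact_force: [-0.5, -0.5, -0.2]
finger_gap: 0.243
```

```bash
python3 -c "
from h import *
d,L,m,hs=held('w18.png',18)
for v in range(200,390,10): print(v,L[v,316].round(1),hs[v,316])
go(667,126,240)
"
```

```text
200 [ 78.6   0.5 -11.5] [ 11 110 134]
210 [ 25.3   0.4 -24.8] [ 13 101 242]
220 [ 24.6   0.4 -20.1] [ 13  96 244]
230 [ 25.1   0.4 -14.8] [ 13 100 243]
240 [24.6  0.4 -9.8] [ 13  99 245]
250 [14.4  0.4 -9.7] [ 17  92 156]
260 [ 5.6  0.4 -9.6] [ 16  93 157]
270 [-2.6  0.4 -9.5] [ 16  91 157]
280 [-7.6  0.4 -8.1] [ 26  32 247]
290 [-7.1  0.4 -3.2] [ 27  24 247]
300 [-7.   0.4  1.5] [ 29  22 247]
310 [-7.5  0.4  5.9] [ 28  27 247]
320 [-6.8  0.4 11.3] [ 16  92 229]
330 [78.1  0.4 86.3] [ 11 111 133]
340 [78.2  0.4 95.2] [ 11 113 140]
350 [ 78.3   0.4 104.2] [ 11 113 140]
360 [ 78.    0.4 113. ] [ 11 109 126]
370 [ 78.1   0.4 122.5] [ 11 110 128]
380 [ 78.1   0.4 132.1] [ 11 114 136]
pos [484.7 -11.6  78.9] tool delta [-161.2  202.1  106.2] gap 20.4 F [-0.3 -0.1 -1.1] down [-0.001  0.    -1.   ] t 27.575
```

View pics/w18.png

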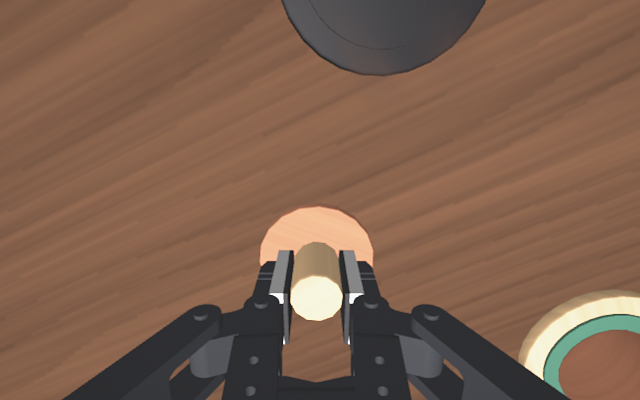

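The lid is held level by the knob, axis +1.3 mm along tool z, knob top 7 mm above the TCP. Raise and carry.

Request:
{"method": "arm_command", "body": {"moves": [{"claw":12,"delta_pos":[-30,10,5],"delta_rot":[0,0,0]},{"claw":12,"delta_pos":[-45,20,10],"delta_rot":[0,0,0]},{"claw":12,"delta_pos":[-45,30,16],"delta_rot":[0,0,0]},{"claw":12,"delta_pos":[-30,40,21],"delta_rot":[0,0,0]},{"claw":12,"delta_pos":[-11,40,21],"delta_rot":[0,0,0]}]}}

```text
clock: 28.2
position: [612.4, 84.7, 241.9]
tcp_rot: [[0.003, 0.426, 0.905], [-0.0, 0.905, -0.426], [-1.0, 0.001, 0.002]]
contact_force: [1.0, -0.4, -1.4]
finger_gap: 0.242
```

Request:
{"method": "arm_command", "body": {"moves": [{"claw":12,"delta_pos":[0,35,18],"delta_rot":[0,0,0]},{"claw":12,"delta_pos":[0,20,10],"delta_rot":[0,0,0]},{"claw":12,"delta_pos":[0,7,4],"delta_rot":[0,0,0]},{"claw":12,"delta_pos":[0,0,0],"delta_rot":[0,0,0]},{"claw":12,"delta_pos":[0,0,0],"delta_rot":[0,0,0]}]}}

```text
clock: 28.82
position: [665.2, 125.7, 239.8]
tcp_rot: [[-0.002, 0.426, 0.905], [-0.0, 0.905, -0.426], [-1.0, -0.001, -0.002]]
contact_force: [0.1, 0.6, -0.1]
finger_gap: 0.244
```

```bash
python3 -c "
from h import *
go(665.6,126.9,187)
"
```

```text
pos [665.2 125.7 239.8] tool delta [52.8  1.4 -0.1] gap 20.7 F [ 0.1  0.6 -0.1] down [-0.002 -0.    -1.   ] t 28.825
```

Request:
{"method": "arm_command", "body": {"moves": [{"claw":12,"delta_pos":[15,1,0],"delta_rot":[0,0,0]},{"claw":12,"delta_pos":[15,0,0],"delta_rot":[0,0,0]},{"claw":12,"delta_pos":[0,0,0],"delta_rot":[0,0,0]},{"claw":12,"delta_pos":[0,0,0],"delta_rot":[0,0,0]},{"claw":12,"delta_pos":[0,0,0],"delta_rot":[0,0,0]}]}}

```text
clock: 29.45
position: [667.0, 127.3, 210.8]
tcp_rot: [[0.001, 0.426, 0.905], [0.0, 0.905, -0.426], [-1.0, 0.001, 0.001]]
contact_force: [0.1, 0.7, -0.7]
finger_gap: 0.235
```

```bash
python3 -c "
from h import *
go(665.6,126.9,187);d=shot('wrist','w19.png');shot('scene','s19.png')
i=cv2.imread('pics/s19.png');cv2.imwrite('pics/s19c.png',cv2.resize(i[90:200,300:440],None,fx=5,fy=5))
"
```

```text
pos [667.  127.3 210.8] tool delta [23.8 -1.  -1.2] gap 20.0 F [ 0.1  0.7 -0.7] down [ 0.001  0.    -1.   ] t 29.45
```

View pics/w19.png

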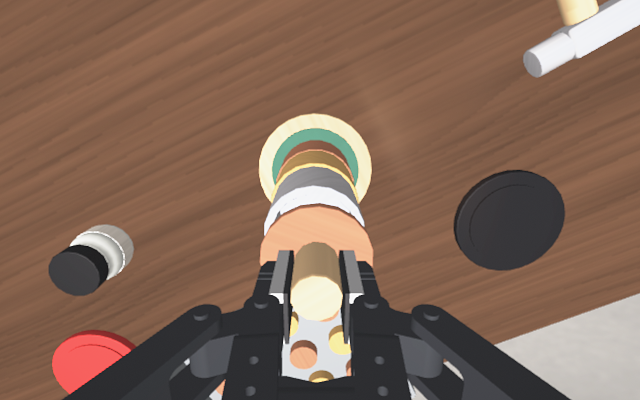

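View pics/s19c.png

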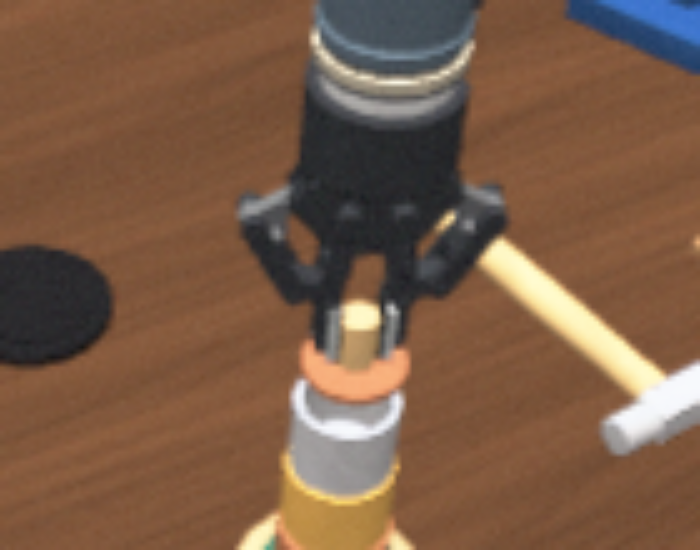

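The lid hovers over the tin mouth within about 1–2 mm. Correct by −1, −1 and lower.

Request:
{"method": "arm_command", "body": {"moves": [{"claw":12,"delta_pos":[8,-1,-1],"delta_rot":[0,0,0]},{"claw":12,"delta_pos":[7,0,0],"delta_rot":[0,0,0]},{"claw":12,"delta_pos":[5,0,0],"delta_rot":[0,0,0]},{"claw":12,"delta_pos":[0,0,0],"delta_rot":[0,0,0]},{"claw":12,"delta_pos":[0,0,0],"delta_rot":[0,0,0]}]}}

```text
clock: 30.18
position: [665.4, 126.8, 190.3]
tcp_rot: [[0.0, 0.426, 0.905], [0.0, 0.905, -0.426], [-1.0, 0.0, 0.0]]
contact_force: [0.1, 0.6, -1.4]
finger_gap: 0.24
```

Request:
{"method": "arm_command", "body": {"moves": [{"claw":12,"delta_pos":[1,0,0],"delta_rot":[0,0,0]},{"claw":12,"delta_pos":[1,0,0],"delta_rot":[0,0,0]},{"claw":12,"delta_pos":[0,0,0],"delta_rot":[0,0,0]},{"claw":12,"delta_pos":[0,0,0],"delta_rot":[0,0,0]}]}}

```text
clock: 30.68
position: [665.3, 126.8, 188.4]
tcp_rot: [[0.0, 0.426, 0.905], [-0.0, 0.905, -0.426], [-1.0, 0.0, 0.0]]
contact_force: [-0.3, 1.2, -1.4]
finger_gap: 0.239
```

```bash
python3 -c "
from h import *
go(665.6,126.9,187);d=shot('wrist','w20.png');shot('scene','s20.png');W=cloud(d)
for v in range(180,330,10): print(v,W[v,316].round(1))
i=cv2.imread('pics/s20.png');cv2.imwrite('pics/s20c.png',cv2.resize(i[90:200,300:440],None,fx=5,fy=5))
"
```

```text
pos [665.3 126.8 188.4] tool delta [1.4 0.2 0.2] gap 20.3 F [-0.3  1.2 -1.4] down [ 0. -0. -1.] t 30.675
180 [640.8 138.7 118.5]
190 [641.  138.6 137.7]
200 [641.  138.6 154.2]
210 [642.5 137.9 163.4]
220 [647.  135.8 163.5]
230 [651.4 133.7 163.9]
240 [656.5 131.4 163.1]
250 [656.5 131.3 173.3]
260 [656.8 131.2 181.9]
270 [656.9 131.1 190.1]
280 [657.6 130.8 196.2]
290 [661.8 128.8 196. ]
300 [666.1 126.8 195.8]
310 [671.6 124.2 193.9]
320 [675.8 122.3 194.3]
```

View pics/w20.png

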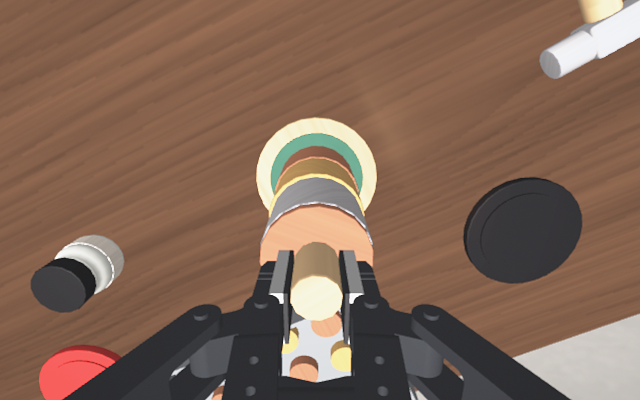

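View pics/s20c.png

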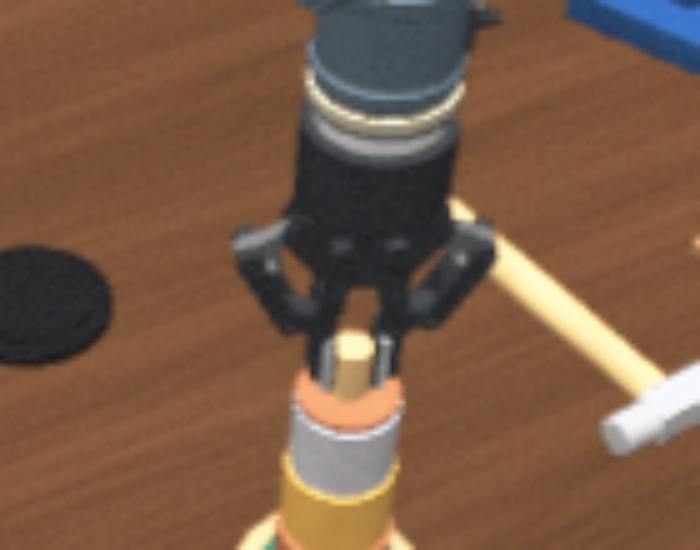

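The plug is in the mouth and the disc is about 1.4 mm above home. Lower to contact and release.

Request:
{"method": "arm_command", "body": {"moves": [{"claw":12,"delta_pos":[1,0,0],"delta_rot":[0,0,0]},{"claw":12,"delta_pos":[1,0,0],"delta_rot":[0,0,0]},{"claw":12,"delta_pos":[0,0,0],"delta_rot":[0,0,0]},{"claw":12,"delta_pos":[0,0,0],"delta_rot":[0,0,0]}]}}

```text
clock: 31.28
position: [665.5, 126.8, 187.7]
tcp_rot: [[0.001, 0.426, 0.905], [-0.0, 0.905, -0.426], [-1.0, 0.0, 0.001]]
contact_force: [-1.0, 0.7, 6.1]
finger_gap: 0.243
```

Request:
{"method": "arm_command", "body": {"moves": [{"claw":30,"delta_pos":[0,0,0],"delta_rot":[0,0,0]},{"claw":50,"delta_pos":[0,0,0],"delta_rot":[0,0,0]},{"claw":70,"delta_pos":[0,0,0],"delta_rot":[0,0,0]},{"claw":70,"delta_pos":[0,0,0],"delta_rot":[0,0,0]},{"claw":70,"delta_pos":[0,0,0],"delta_rot":[0,0,0]}]}}

```text
clock: 31.9
position: [665.3, 126.8, 186.2]
tcp_rot: [[-0.0, 0.426, 0.905], [0.0, 0.905, -0.426], [-1.0, -0.0, -0.0]]
contact_force: [-0.3, -0.1, 0.8]
finger_gap: 0.7
```

Request:
{"method": "arm_command", "body": {"moves": [{"claw":70,"delta_pos":[-15,0,0],"delta_rot":[0,0,0]},{"claw":70,"delta_pos":[-35,0,0],"delta_rot":[0,0,0]},{"claw":70,"delta_pos":[-40,0,0],"delta_rot":[0,0,0]},{"claw":70,"delta_pos":[0,0,0],"delta_rot":[0,0,0]},{"claw":70,"delta_pos":[0,0,0],"delta_rot":[0,0,0]}]}}

```text
clock: 32.52
position: [664.9, 126.8, 276.7]
tcp_rot: [[0.0, 0.426, 0.905], [0.0, 0.905, -0.426], [-1.0, 0.0, 0.0]]
contact_force: [0.2, -0.1, -1.1]
finger_gap: 0.705
```

```bash
python3 -c "
from h import *
go(665.6,126.9,187);d=shot('wrist','w21.png');e=shot('scene','s21.png');
for n,q in(('w',d),('s',e)):
    W=cloud(q);
    for h in(194,162):
        m=(abs(W[...,2]-h)<5)&(np.hypot(W[...,0]-667,W[...,1]-126)<40); p=W[m]; print(n,h,np.median(p[:,2]),((p.max(0)+p.min(0))/2).round(1),np.ptp(p,axis=0).round(1))
i=cv2.imread('pics/s21.png');cv2.imwrite('pics/s21c.png',cv2.resize(i[90:210,300:440],None,fx=5,fy=5))
"
```

```text
pos [664.9 126.8 276.7] tool delta [89.7  0.4  0.6] gap 59.9 F [ 0.2 -0.1 -1.1] down [ 0.  0. -1.] t 32.525
w 194 194.47067971188807 [666.  126.6 192.8] [21.3 21.1  7.5]
w 162 162.6771660366935 [666.4 126.5 162. ] [55.7 55.6 10. ]
s 194 193.62499730003444 [667.5 127.8 193.3] [21.4 20.3  8.5]
s 162 162.3519608434873 [667.8 126.7 161.9] [56.8 56.1  9.7]
```

View pics/s21c.png

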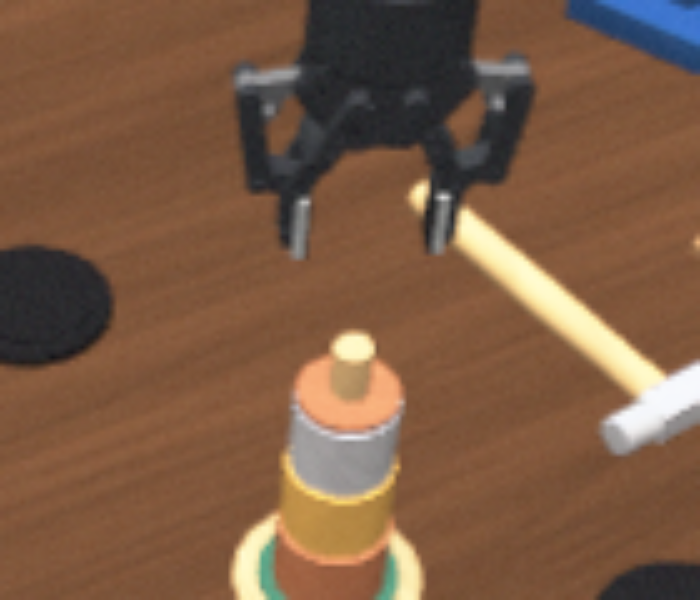

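View pics/w21.png

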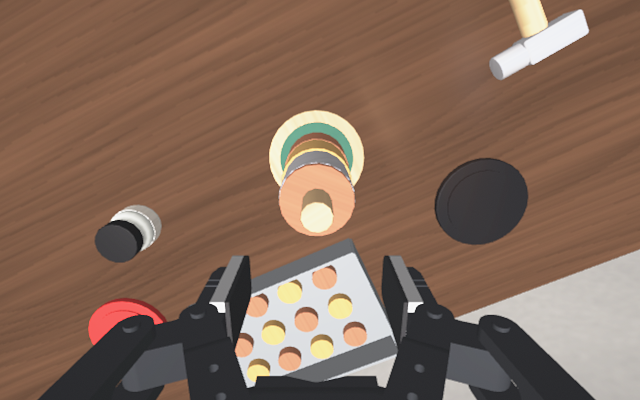

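View pics/s21.png

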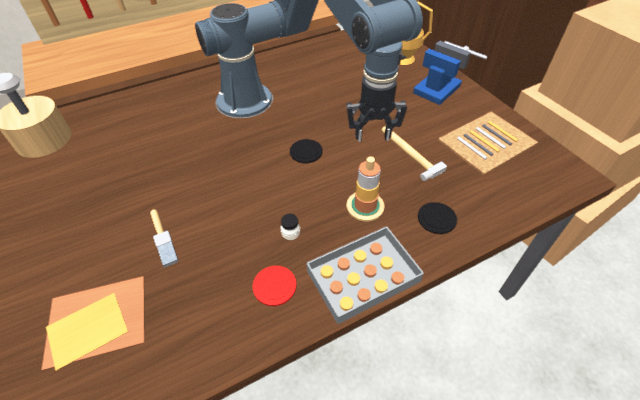

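The full tower stands upright on the stand: lid disc at z≈162.5 and knob top at ≈194, both at seated height. The gripper is clear, and the jar, hammer and brush sit at their starting pixels. Handing in.

```bash
python3 -c "
from plant import ctrl
print(ctrl.job_done())"
```

```text
the job is handed in; nothing more can be done
None
```

The spice tower is built on the wooden stand in the order asked: copper, brass, tin, then the lid, each let go before I fetched the next. I handed the job in at about 32.5 s of the 122 s allowed; no verdict is reported.

**Height:** The last depth readings put the lid disc at z≈162.5 mm (162 is fully home) and the knob top at ≈194 mm (194 expected). The brass tier's rim read ≈108 mm under contact before release, as it should. The tin tier's read 157.4 mm (156 seated); I then lowered it to a 5 N contact before letting go.

**Centring:** Every piece measured within about 2–3 mm of the pad's centre and of the piece below.

**Clearances:** The gripper had retreated to about 80 mm above the knob. The jar, hammer and brush looked unmoved in the camera views; I did not measure them again.

**Disagreement:** The wrist and scene cameras differed by 1–2 mm on the tower's position. One ellipse fit on the scene image was off by 4–6 mm, probably from mixed edge pixels, so I didn't use it. Nothing else failed.

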